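# Sweep the rolling track and roll the sample discs to their spots

### The arm

A 6-joint arm with a two-finger parallel gripper is mounted at the origin on the work surface. World frame = base frame: x ahead of the robot, y to its left, z up, the work surface at z = 0. Lengths are in m, angles in rad, forces in N, time in s.
With the tool pointing down it reaches from about 0.275 to 0.75 m from the base axis. Payload 10.2 kg.
Tool frame: the origin (TCP) lies at the very end of the fingers, on their centre line; the grasp point (between the pads) lies 19 mm behind it; z points along the fingers, y is the line along which they close (so a half turn about z gives the same grasp; the last joint's range is limited). The gripper opens to 88 mm and grips with 3 to 60 N. Pads are 18 mm wide; open, the fingers measure 123 mm over their backs; the gripper's body (75 mm by 187 mm) begins 45 mm behind the grasp point.
Start: joints at [-1.378, 0.313, 1.498, -0, 1.331, -0.223], TCP at [0.212, -0.48, 0.239] pointing down, gripper open.
Joint ranges: [-2.94, 2.94], [-0.97, 2.17], [0.19, 2.56], [-1.23, 4.37], [0.02, 3.11], [-2.88, 2.88]. Speed limits (rad/s): [2.39, 2.39, 3.01, 3.14, 3.14, 3.14].

### API

Orientations are given as [roll, pitch, yaw] about the fixed x, y, z axes, in that order (R = Rz(yaw) Ry(pitch) Rx(roll)).
In Python, from station import ctrl gives the robot as it stands. The module is installed in compiled form; this text tells all that it offers.
- The arm moves only by the tool carry_out, never from a script. Its argument "rows" is a list of rows, each an object of numbers: "jaw": the gripper command: -1 is shut, 1 is fully open, values between are in proportion; "tx", "ty", "tz": the shift along the tool's x, y, z as a fraction of full scale; "ax", "ay", "az": the turn, a rotation vector about the tool's x, y, z as a fraction of full scale. In form: [{"jaw": .., "tx": .., "ty": .., "tz": .., "ax": .., "ay": .., "az": ..}, ...]. A call has 1 to 20 rows; each row shifts and turns the commanded pose from where the row before left it, along the tool's axes as they then stand; what a row does not reach is not made up. Full scale, the value 1, is 2.5 cm for a shift and 60 degrees for a turn. A row lasts 1/10 s, in which the tool goes at most 50 mm and 8.59 degrees, less where a joint would pass 70% of its speed; a pose out of reach is approached as far as the arm can. A call with a number of a shift or a turn outside -1 to 1 is refused whole. A call with a gripper value outside its range is refused whole. The fingers move at their own pace and stop on an object; "newtons" is the grip in N (left out, the last holds). Time passes only in rows, so rows that do not move let the fingers close. It gives the time, the measured TCP pose, the force, the opening and the grip force at its end, in the units of the state.
- ctrl.read_state(): the state, without advancing time (a new reading comes with each control period).
- ctrl.read_camera(name): name is "scene" or "top"; returns a dict with "pixels" (384x512x3 uint8, blue, green, red), "camera_matrix" (3x3 intrinsics, pixels), "k1" (the pictures are not rectified: a ray, as slopes to the right and down, at radius r is drawn at 1 + k1 r^2 times it, then the intrinsics apply), "extrinsics" (4x4, takes a point from camera to world coordinates). Camera axes: x right, y up, looking along -z (the intrinsics and any distortion apply to the point x, -y, -z); pixel columns grow to the right and rows downward; lengths in m; the calibration is good to about 2 mm. A picture is of the moment at which its call begins. There is no depth.
- ctrl.close_job(): hands the job in; it is judged then, once.
Trained networks look in a picture, given as the dict that the camera call returned (one of the last four; its "shot" number tells which), for a name from the list of things; names that differ only in an ending like _2 or _b are one class to them, and where a whole thing is asked for, a point or a joint stands for the part that bears it (a point fixed in the world has none). Each returns a list of dicts, best first, with "confidence" (0 to 1); they miss things now and then, are a little off and sometimes report something else, mostly with a low value. They report only what shows in the picture. A call takes as long as a camera call.
- ctrl.outline_of(picture, query): "region" (384x512 bool, what is visible of it) and "extent" ([centre column, centre row, width, height] in pixels, round what is visible of it).
- ctrl.landmark_of(picture, query): "location" ([column, row] in pixels: a listed point, or the origin of a listed thing).
The state is a dict: "time_s": time; "joint_pos": joint angles; "joint_velocities": joint speeds; "joint_efforts": joint torques, N m; "tcp_pos": TCP position; "orientation": TCP orientation; "force": force on the tool from outside, world axes, zero at the start; "moment": the same for the moment, N m; "opening": finger opening in m; "grasp_force": force on a finger pad.
Only numpy, scipy, OpenCV 4.12 (cv2) and the standard library are available. Lean on these libraries where they do the work, as an engineer would, in place of code of your own. Each camera call takes 0.05 s, during which the arm holds its last target. There are 200 camera calls.

### The job

Get the rolling-experiment track ready: holding the scraper block, sweep every loose plastic offcut off the raised plate into the yellow catch tray along its far side (do not touch the offcuts with the fingers), and put the scraper back standing on its cork mat. Once the plate is clear, roll each standing disc on its rim along the lane onto the green square at the lane's other end, one disc per square, and leave it standing still there; never lift a disc, let it fall flat, or slide it along without turning. Do not disturb the clamp stand, the meter or the carton.

Things in the scene. Friction and masses are not known exactly. Their poses are not given: they have to be found in the camera images.
- bench: Fixed aluminium plate, 220 (own x) by 380 (own y) by 40 mm high, yellow catch tray along its far (+x) side. Origin: centre of its underside, on the table. Own x points to the tray, own y along the lanes from the discs to the green squares. Lanes at own x -72, 0, +72; no curbs. Discs start at own y -145 to -95, offcuts lie at y -10 to 150, x -50 to 90 mm.
- tray_mid (a point): Centre of the catch tray's inner floor, 36 mm below the plate's top. Axes as the bench. The inside is 92 mm (x, from the plate's edge to the outer wall) by 380 mm (y); its walls end 4 mm below the plate's top.
- spot1 (a point): Centre of the green 50 mm square of the lane nearest the robot, on the plate's top (bench own x -72, y +110 mm). Axes as the bench.
- spot2 (a point): Centre of the green square of the middle lane (bench own x 0, y +110 mm).
- spot3 (a point): Centre of the green square of the lane nearest the tray (bench own x +72, y +110 mm).
- scraper: Scraper block: black rubber foot 50 mm (own x) by 130 mm (own y) by 20 mm high, with an upright wooden grip on it 24 mm (x) by 80 mm (y), from 20 to 65 mm high. Origin at the centre of its underside; 0.25 kg, weighted foot. It stands on its cork mat at the start. Grip it across the 24 mm; sweep with a long (own x) face.
- mat: Fixed cork mat, 130 mm (own x) by 190 mm (own y), 4 mm thick, on the table at the robot's right. Origin at the centre of its underside.
- disc_red: Red plastic disc, 64 mm in diameter, 32 mm thick, 0.15 to 0.28 kg, standing on its rim. Origin at its centre. Own x: its axle (level, across the lane); own z: from the centre to the white stripe on the rim, on top at the start. Slippery rim (friction about 0.45): pushed slowly at mid height it rolls, and stops within a few mm when let go. None if absent.
- disc_blue: Blue plastic disc, 64 mm in diameter, 32 mm thick, 0.15 to 0.28 kg, standing on its rim. Origin at its centre. Own x: its axle (level, across the lane); own z: from the centre to the white stripe on the rim, on top at the start. Slippery rim (friction about 0.45): pushed slowly at mid height it rolls, and stops within a few mm when let go. None if absent.
- disc_grey: Steel-grey disc, 64 mm in diameter, 32 mm thick, 0.15 to 0.28 kg, standing on its rim. Origin at its centre. Own x: its axle (level, across the lane); own z: from the centre to the white stripe on the rim, on top at the start. Slippery rim (friction about 0.45): pushed slowly at mid height it rolls, and stops within a few mm when let go. None if absent.
- chip1: Loose plastic offcut (red, 30 x 22 mm), a flat piece 10 mm thick, origin at the centre of its underside, lying on the plate. None if absent today.
- chip2: Loose plastic offcut (glassy green, 26 x 26 mm), a flat piece 10 mm thick, origin at the centre of its underside, lying on the plate. None if absent today.
- chip3: Loose plastic offcut (blue, 34 x 18 mm), a flat piece 10 mm thick, origin at the centre of its underside, lying on the plate. None if absent today.
- chip4: Loose plastic offcut (orange, 28 x 22 mm), a flat piece 10 mm thick, origin at the centre of its underside, lying on the plate. None if absent today.
- chip5: Loose plastic offcut (glassy green, 30 x 20 mm), a flat piece 10 mm thick, origin at the centre of its underside, lying on the plate. None if absent today.
- clamp_stand: Bystander: steel clamp stand, foot 80 x 60 mm, 220 mm tall, with a cross bar 200 mm above the table. Leave alone.
- meter: Bystander: black hand meter 70 x 130 x 35 mm. Leave alone.
- carton: Bystander: open cardboard box 130 x 170 x 35 mm. Leave alone.

How it is judged:
On the way:
1. every offcut lies in the catch tray (x of chip1 in the frame of tray_mid between -0.047 and 0.047 m and y of chip1 in the frame of tray_mid between -0.19 and 0.19 m and z of each of chip1, chip2, chip3, chip4, chip5 in the frame of tray_mid below 0.032 m and x of chip2 in the frame of tray_mid between -0.047 and 0.047 m and y of chip2 in the frame of tray_mid between -0.19 and 0.19 m and x of chip3 in the frame of tray_mid between -0.047 and 0.047 m and y of chip3 in the frame of tray_mid between -0.19 and 0.19 m and x of chip4 in the frame of tray_mid between -0.047 and 0.047 m and y of chip4 in the frame of tray_mid between -0.19 and 0.19 m and x of chip5 in the frame of tray_mid between -0.047 and 0.047 m and y of chip5 in the frame of tray_mid between -0.19 and 0.19 m), for 0.2 s.
At the end, for the whole second after the job is handed in: All offcuts lie in the catch tray; every disc stands upright and still on its rim with its centre within 16 mm of the centre of a green square; the scraper stands upright on its mat (its centre within 45 mm of the mat's centre along the mat's x and 60 mm along its y) (all of step 1 and (horizontal distance between disc_red and spot1 below 0.016 m or horizontal distance between disc_red and spot2 below 0.016 m or horizontal distance between disc_red and spot3 below 0.016 m) and angle between disc_red's own x axis and vertical between 1.45 and 1.69 rad and height (world z) of each of disc_red, disc_blue, disc_grey below 0.076 m and linear speed of each of disc_red, disc_blue, disc_grey, scraper below 0.01 m/s and (horizontal distance between disc_blue and spot1 below 0.016 m or horizontal distance between disc_blue and spot2 below 0.016 m or horizontal distance between disc_blue and spot3 below 0.016 m) and angle between disc_blue's own x axis and vertical between 1.45 and 1.69 rad and (horizontal distance between disc_grey and spot1 below 0.016 m or horizontal distance between disc_grey and spot2 below 0.016 m or horizontal distance between disc_grey and spot3 below 0.016 m) and angle between disc_grey's own x axis and vertical between 1.45 and 1.69 rad and x of scraper in the frame of mat between -0.045 and 0.045 m and y of scraper in the frame of mat between -0.06 and 0.06 m and angle between scraper's own z axis and vertical below 0.12 rad and height (world z) of scraper below 0.012 m); the robot touches nothing.
It fails at once if a disc fell flat, leaned over more than 30 degrees or was lifted more than 20 mm off the plate (angle between any of disc_red, disc_blue, disc_grey's own x axis and vertical below 1.05 rad or angle between any of disc_red, disc_blue, disc_grey's own x axis and vertical above 2.09 rad or height (world z) of any of disc_red, disc_blue, disc_grey above 0.092 m).
It fails at once if a disc was slid or carried along its lane without turning (halfway along, its stripe was still near the top) ((y of disc_red in the frame of bench between -0.03 and -0.01 m and angle between disc_red's own z axis and vertical below 0.8 rad) or (y of disc_blue in the frame of bench between -0.03 and -0.01 m and angle between disc_blue's own z axis and vertical below 0.8 rad) or (y of disc_grey in the frame of bench between -0.03 and -0.01 m and angle between disc_grey's own z axis and vertical below 0.8 rad)).
It fails at once if a disc was rolled off down its lane while offcuts still lay on the plate (y of any of disc_red, disc_blue, disc_grey in the frame of bench above -0.03 m and height (world z) of any of chip1, chip2, chip3, chip4, chip5 above 0.037 m).
It fails at once if an offcut was pushed or picked with the fingers (contact force between the fingers and chip1 above 1 N or contact force between the fingers and chip2 above 1 N or contact force between the fingers and chip3 above 1 N or contact force between the fingers and chip4 above 1 N or contact force between the fingers and chip5 above 1 N).
It fails at once if a bystander was disturbed (distance of any of clamp_stand, meter, carton from where it was at the start of the episode above 0.025 m).
Of chip1, chip2, chip3, chip4, chip5 only 3 to 5 are there at a start; the rules pass over those that are not, and their reading is None.
Of disc_red, disc_blue, disc_grey only 2 to 3 are there at a start; the rules pass over those that are not, and their reading is None.
At some moment in a run one of scraper may be knocked a few centimetres aside while the robot is not near it.
Once in a run the grip may slacken for a moment while it holds something.
It also fails if it takes over 210 s, if anything falls off the work surface, if the arm or the gripper's body presses on something with over 40 N, if the wrist force passes 120 N, or if a joint passes its speed limit or range.

## Working session

There is one attempt and no reset: what is moved stays moved. The work goes in short steps, Python scripts to look and compute and a tool call to move; the robot and the scene stay as the last step left them, time stands still between calls to the robot, and variables do not carry over. Pictures are saved under pics/ and viewed, at most 14 in all, crops included, and the job is handed in when it is done.

Besides the shell and the picture viewer there is one more tool, called by a JSON object that holds its "name" and its "arguments". carry_out: Moves the arm, as the interface text tells. Shift numbers are shares of 2.5 cm and turn numbers shares of 60 degrees, none past 1 either way. Its arguments: {"type":"object","properties":{"rows":{"type":"array","items":{"type":"object","properties":{"jaw":{"type":"number"},"tx":{"type":"number"},"ty":{"type":"number"},"tz":{"type":"number"},"ax":{"type":"number"},"ay":{"type":"number"},"az":{"type":"number"}}}},"newtons":{"type":"number"}},"required":["rows"]}

```bash
mkdir -p pics
cat > h.py <<'E'
import numpy as np, cv2
from station import ctrl
def ray(p,uv):
    K=np.array(p["camera_matrix"]);E=np.array(p["extrinsics"])
    d=np.linalg.solve(K,[uv[0],uv[1],1.])[:2]
    s=d.copy()
    for _ in range(20): s=d/(1+p["k1"]*(s@s))
    return E[:3,3],E[:3,:3]@np.array([s[0],-s[1],-1.])
def at(p,uv,z):
    o,d=ray(p,uv); return (o+d*(z-o[2])/d[2])
def tri(ps,uvs):
    A=np.zeros((3,3));b=np.zeros(3)
    for p,uv in zip(ps,uvs):
        o,d=ray(p,uv);d=d/np.linalg.norm(d);M=np.eye(3)-np.outer(d,d);A+=M;b+=M@o
    return np.linalg.solve(A,b)
def proj(p,X):
    K=np.array(p["camera_matrix"]);E=np.array(p["extrinsics"])
    c=E[:3,:3].T@(np.array(X)-E[:3,3]);s=np.array([c[0],-c[1]])/-c[2];s=s*(1+p["k1"]*(s@s))
    return K[:2,:2]@s+K[:2,2]
E
cat > a.py <<'E'
from h import *
a=ctrl.read_camera("scene");b=ctrl.read_camera("top")
cv2.imwrite("pics/s0.png",a["pixels"]);cv2.imwrite("pics/t0.png",b["pixels"])
np.set_printoptions(precision=4,suppress=True)
for n in "bench tray_mid spot1 spot2 spot3 scraper mat disc_red disc_blue disc_grey chip1 chip2 chip3 chip4 chip5".split():
    l=[]
    for p in(a,b):
        r=ctrl.landmark_of(p,n); l.append(r[0] if r else None)
    print(n,[(np.round(r["location"],1),round(r["confidence"],2)) if r else None for r in l], tri((a,b),[r["location"] for r in l]) if all(l) else "", at(b,l[1]["location"],.04) if l[1] else "")
s=ctrl.read_state();print(s["time_s"],s["tcp_pos"],s["orientation"],s["opening"])
print(np.array(a["extrinsics"])[:3,3],np.array(b["extrinsics"]))
E
python3 a.py
```

```text
bench [(array([248.9, 206.5]), 0.9), (array([248.8, 188. ]), 0.74)] [ 0.4978  0.0363 -0.004 ] [0.4995 0.0412 0.04  ]
tray_mid [(array([294.7, 229.6]), 0.64), None]  
spot1 [(array([252.6, 165.4]), 0.69), (array([212.2, 155.2]), 0.67)] [0.5233 0.0917 0.1479] [0.5839 0.14   0.04  ]
spot2 [(array([252.6, 165.4]), 0.69), (array([212.2, 155.2]), 0.67)] [0.5233 0.0917 0.1479] [0.5839 0.14   0.04  ]
spot3 [(array([252.6, 165.4]), 0.69), (array([212.2, 155.2]), 0.67)] [0.5233 0.0917 0.1479] [0.5839 0.14   0.04  ]
scraper [(array([156.7, 298.3]), 0.94), (array([386.6, 200.2]), 0.89)] [ 0.478  -0.3377  0.0064] [ 0.4768 -0.3235  0.04  ]
mat [(array([158.5, 306.1]), 0.66), (array([392.1, 198.8]), 0.84)] [ 0.487  -0.3515 -0.0004] [ 0.4809 -0.3384  0.04  ]
disc_red [(array([206.6, 196.8]), 0.88), (array([290.8, 224.5]), 0.7)] [ 0.4099 -0.0642  0.0728] [ 0.4072 -0.0703  0.04  ]
disc_blue [(array([207.5, 198.8]), 0.6), (array([296.4, 165.5]), 0.82)] [ 0.5095 -0.0985  0.1648] [ 0.5626 -0.0828  0.04  ]
disc_grey [(array([220.8, 215. ]), 0.81), (array([300.7, 193.1]), 0.92)] [ 0.4855 -0.0916  0.072 ] [ 0.4897 -0.0951  0.04  ]
chip1 [(array([290.7, 183.3]), 0.54), (array([207.1, 179.4]), 0.65)] [0.5387 0.165  0.0056] [0.5193 0.1509 0.04  ]
chip2 [(array([290.7, 183.3]), 0.54), (array([207.1, 179.4]), 0.65)] [0.5387 0.165  0.0056] [0.5193 0.1509 0.04  ]
chip3 [(array([290.7, 183.3]), 0.54), (array([207.1, 179.4]), 0.65)] [0.5387 0.165  0.0056] [0.5193 0.1509 0.04  ]
chip4 [(array([290.7, 183.3]), 0.54), (array([207.1, 179.4]), 0.65)] [0.5387 0.165  0.0056] [0.5193 0.1509 0.04  ]
chip5 [(array([290.7, 183.3]), 0.54), (array([207.1, 179.4]), 0.65)] [0.5387 0.165  0.0056] [0.5193 0.1509 0.04  ]
1.6 [ 0.212  -0.4803  0.2387] [ 3.1416 -0.      0.4158] 0.08810386471829082
[ 0.8782 -0.5613  0.7799] [[ 0.0244  0.994  -0.1068  0.3946]
 [-0.9995  0.0265  0.0182  0.0348]
 [ 0.0209  0.1063  0.9941  1.0016]
 [ 0.      0.      0.      1.    ]]
```

```bash
python3 -c "
import cv2
a=cv2.imread('pics/t0.png')[90:300,120:460];cv2.imwrite('pics/t0c.png',cv2.resize(a,None,fx=2.3,fy=2.3,interpolation=2))
a=cv2.imread('pics/s0.png');cv2.imwrite('pics/s0c.png',cv2.resize(a,None,fx=1.5,fy=1.5,interpolation=2))"
```

```text
(no output)
```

View pics/t0c.png

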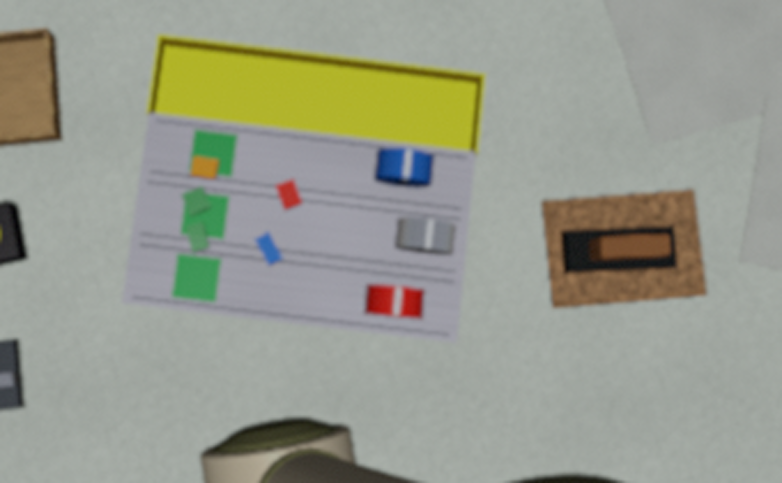

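View pics/s0c.png

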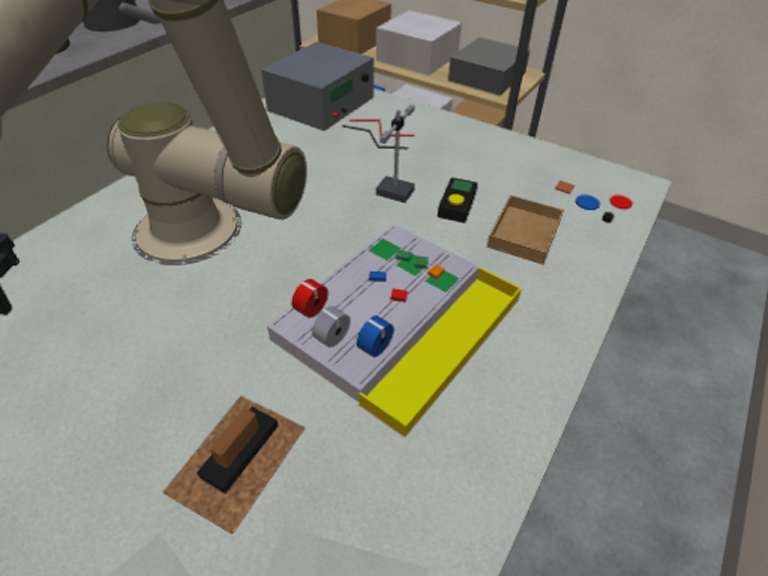

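The top crop shows five chips (orange 205,167; two green at 196,200 and 199,235; red 288,194; blue 268,249), three discs (blue 404,166; grey 426,234; red 395,300), and the scraper on its mat (620,250). The scene view agrees. The stand, meter and carton sit beyond the squares end.

```bash
cat > m.py <<'E'
from h import *
from scipy.optimize import least_squares
np.set_printoptions(precision=4,suppress=True)
a=ctrl.read_camera("scene");b=ctrl.read_camera("top")
T=lambda u,v:np.array([u/2.3+120,v/2.3+90])
S=lambda u,v:np.array([u/1.5,v/1.5])
own=[(-.11,.19),(-.11,-.19),(.11,-.19),(.11,.19)]
tp=[T(124,300),T(458,338),T(475,152),T(150,115)]
sp=[S(395,226),S(268,327),S(360,388),S(478,268)]
ownc=own+[(-.072,.11),(0,.11),(.072,.11)]
tp+=[T(197,278),T(205,216),T(214,154)]
def W(q,o,z=.04):
    c,s=np.cos(q[2]),np.sin(q[2]);return [q[0]+c*o[0]-s*o[1],q[1]+s*o[0]+c*o[1],z]
def f(q):
    return np.concatenate([proj(b,W(q,o))-t for o,t in zip(ownc,tp)]+[proj(a,W(q,o))-t for o,t in zip(own,sp)])
r=least_squares(f,[.5,.04,0],loss="soft_l1");print("bench",r.x,np.degrees(r.x[2]),r.fun.round(1))
q=r.x;np.save("q.npy",q)
def inv(P):
    c,s=np.cos(q[2]),np.sin(q[2]);d=np.array(P[:2])-q[:2];return np.array([c*d[0]+s*d[1],-s*d[0]+c*d[1]])
for n,u in dict(orange=(205,167),g1=(196,200),g2=(199,235),red=(288,194),blue=(268,249)).items(): print(n,inv(at(b,T(*u),.05))*1000)
# scraper outlines
for n in("scraper","mat","disc_red","disc_blue","disc_grey"):
    for k,p in(("t",b),("s",a)):
        o=ctrl.outline_of(p,n)
        if o:
            m=o[0]["region"].astype(np.uint8);rc=cv2.minAreaRect(cv2.findNonZero(m))
            print(n,k,o[0]["confidence"],rc, [at(p,c,.004)[:2] for c in cv2.boxPoints(rc)] if k=="t" and n in("scraper","mat") else "")
# wood top
for k,p in(("t",b),("s",a)):
    h=cv2.cvtColor(p["pixels"],cv2.COLOR_BGR2HSV);o=ctrl.outline_of(p,"scraper")[0]["region"]
    w=(o&(h[...,1]>90)&(h[...,2]>95)).astype(np.uint8)
    rc=cv2.minAreaRect(cv2.findNonZero(w));print("wood",k,w.sum(),rc)
    if k=="t": B=[at(p,c,.069)[:2] for c in cv2.boxPoints(rc)];print(np.array(B),np.mean(B,0))
    c0=np.array(rc[0]) 
    if k=="t": ct=c0
    else: print(tri((b,a),(ct,c0)))
for d in((290.8,224.5),(300.7,193.1)): print(inv(at(b,d,.072))*1000)
print("blue",inv(at(b,T(404,166),.10))*1000,"grey",inv(at(b,T(428,234),.104))*1000,"red",inv(at(b,T(397,300),.104))*1000)
E
python3 m.py
```

```text
bench [ 0.5     0.0352 -0.0878] -5.031118777646919 [-0.6  1.1 -0.   1.1  0.4 -1.  -0.6 -1.2  0.2 -0.4  0.2 -0.8 -0.3 -0.8
 -1.9 -1.5 -1.5 -0.3 -0.2  1.9  0.1 -1.1]
orange [ 52.2106 115.9828]
g1 [ 13.6501 121.2786]
g2 [-25.2747 112.8974]
red [32.3192 19.0993]
blue [-32.1032  34.1621]
scraper t 0.75 ((388.51080322265625, 197.69384765625), (20.302026748657227, 49.534725189208984), 86.8201675415039) [array([ 0.5093, -0.272 ]), array([ 0.5206, -0.411 ]), array([ 0.4646, -0.4131]), array([ 0.4538, -0.2748])]
scraper s 0.66 ((156.8757781982422, 298.13128662109375), (26.651914596557617, 61.36054992675781), 37.694236755371094) 
mat t 0.85 ((390.4238586425781, 197.4340057373047), (47.37928771972656, 68.61090850830078), 85.91438293457031) [array([ 0.5437, -0.2479]), array([ 0.563 , -0.4414]), array([ 0.4319, -0.4479]), array([ 0.4145, -0.2569])]
mat s 0.67 ((155.0020751953125, 306.7321472167969), (55.91600799560547, 87.88180541992188), 33.17851257324219) 
disc_red t 0.52 ((290.5, 220.0), (12.0, 23.0), 90.0) 
disc_red s 0.66 ((206.33848571777344, 198.40768432617188), (21.582042694091797, 23.4425
[... 217 characters left out ...]
 t 0.83 ((303.93792724609375, 191.74484252929688), (25.744098663330078, 15.612550735473633), 4.763641834259033) 
disc_grey s 0.8 ((220.4000244140625, 217.20001220703125), (21.466251373291016, 25.043960571289062), 26.56505012512207) 
wood t 294 ((386.9877014160156, 197.77847290039062), (20.302026748657227, 46.4838752746582), 86.8201675415039)
[[ 0.5018 -0.252 ]
 [ 0.5117 -0.3739]
 [ 0.4594 -0.3759]
 [ 0.4499 -0.2546]] [ 0.4807 -0.3141]
wood s 320 ((154.30722045898438, 287.3412170410156), (9.263162612915039, 36.46235275268555), 39.47246170043945)
[ 0.4779 -0.3285  0.0439]
[ -83.912  -109.7844]
[  -2.324  -126.6147]
blue [  69.7668 -102.9634] grey [  -1.0185 -135.4087] red [ -74.3726 -109.6938]
```

```bash
python3 -c "
import cv2,numpy as np
a=cv2.imread('pics/t0.png')[160:240,345:435];b=cv2.imread('pics/s0.png')[260:360,100:210]
f=lambda i,s:cv2.resize(i,None,fx=s,fy=s,interpolation=2)
a=f(a,4);b=f(b,4);c=np.zeros((400,800,3),np.uint8);c[:320,:360]=a;c[:400,360:800]=b;cv2.imwrite('pics/sc.png',c)"
```

```text
(no output)
```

View pics/sc.png

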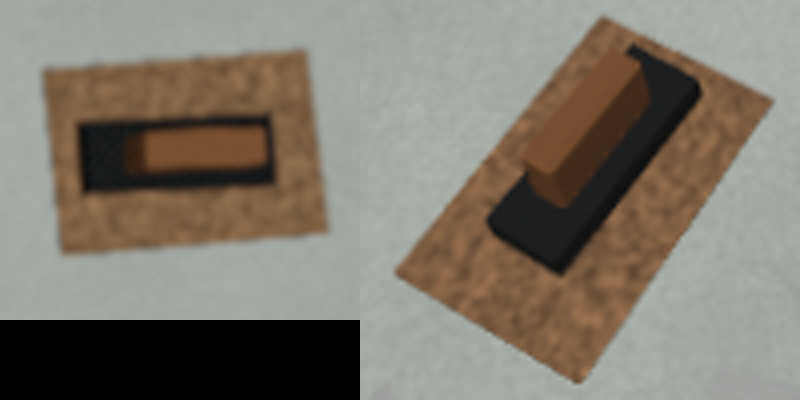

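The scraper crop shows the grip top at about (145-268, 126-172) in the left panel and (525-642, 52-173) in the right. It stands upright, nearly square on the mat.

```bash
cat > g.py <<'E'
from h import *
from scipy.optimize import least_squares
np.set_printoptions(precision=4,suppress=True)
a=ctrl.read_camera("scene");b=ctrl.read_camera("top")
T=lambda u,v:np.array([345+u/4,160+v/4]);S=lambda u,v:np.array([100+(u-360)/4,260+v/4])
sc=[(b,T,145,131,1,1,0),(b,T,266,126,1,-1,0),(b,T,268,166,-1,-1,0),(b,T,145,172,-1,1,0),
(a,S,642,68,1,1,0),(a,S,612,52,-1,1,0),(a,S,553,173,1,-1,0),(a,S,525,155,-1,-1,0),
(b,T,80,124,1,1,1),(b,T,85,191,-1,1,1),(a,S,488,220,-1,-1,1),(a,S,557,265,1,-1,1),(a,S,700,83,1,1,1)]
dim=[(.012,.04,.065),(.025,.065,.02)]
mt=[(b,T,42,70,1,1,2),(b,T,304,50,1,-1,2),(b,T,328,232,-1,-1,2),(b,T,62,254,-1,1,2),(a,S,605,15,-1,1,2),(a,S,775,100,1,1,2),(a,S,580,383,1,-1,2),(a,S,395,270,-1,-1,2)]
dim.append((.065,.095,0))
def fit(L):
    def f(q):
        c,s=np.cos(q[2]),np.sin(q[2]);o=[]
        for p,F,u,v,i,j,k in L:
            x,y,z=dim[k];x*=i;y*=j
            o.append(proj(p,[q[0]+c*x-s*y,q[1]+s*x+c*y,q[3]+z])-F(u,v))
        return np.concatenate(o)
    r=least_squares(f,[.48,-.33,0,.004],loss="soft_l1");print(r.x,np.degrees(r.x[2]),np.abs(r.fun).max(),r.fun.round(1));return r.x
print("scraper");fit(sc);print("mat");fit(mt)
s=ctrl.read_state();print(s["time_s"],s["tcp_pos"],s["orientation"])
E
python3 g.py
```

```text
scraper
[ 0.4852 -0.3383  0.0691 -0.0007] 3.9581544495445184 2.3161274492781843 [-1.2 -0.3 -1.3 -0.4 -1.  -1.1 -0.4 -1.3  0.3 -1.  -0.5 -1.5 -0.7  1.3
 -2.3  0.7 -0.2 -1.3 -0.   0.4 -0.7  0.5 -0.6  0.1 -0.5 -0.4]
mat
[ 0.4884 -0.3494  0.0993  0.0012] 5.687976772648156 1.2805001151550641 [-1.1 -1.1  0.2 -0.9 -0.3  0.2 -1.3  0.1 -0.6 -0.3 -0.1 -0.2 -0.3  0.4
 -0.8  0.4]
2.4 [ 0.212  -0.4803  0.2387] [-3.1416 -0.      0.4158]
```

Create d.py:
```python
# usage: d.py w|b x y z [yaw_deg]  -> shift totals after the turn
import sys
from h import *
q=[.5,.0352,-.0878]
f=sys.argv[1];x,y,z=map(float,sys.argv[2:5])
if f=="b": c,s=np.cos(q[2]),np.sin(q[2]);x,y=q[0]+c*x-s*y,q[1]+s*x+c*y
s=ctrl.read_state();p=s["tcp_pos"];yw=np.degrees(s["orientation"][2])
t=float(sys.argv[5]) if len(sys.argv)>5 else yw
c,n=np.cos(np.radians(t)),np.sin(np.radians(t));d=np.array([x-p[0],y-p[1]])
print("t %.1f az_total %.3f tx %.2f ty %.2f tz %.2f"%(s["time_s"],-(t-yw)/60,(c*d[0]+n*d[1])/.025,(n*d[0]-c*d[1])/.025,(p[2]-z)/.025), np.round(p,4),round(yw,2))
```

```text
(no output)
```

{"name": "carry_out", "arguments": {"rows": [{"jaw": 1, "az": -0.13}, {"az": -0.13}, {"az": -0.13}, {"az": -0.13}, {"az": -0.13}, {"az": -0.13}, {"az": -0.13}, {"az": -0.13}, {"az": -0.13}, {"tx": 0.4, "ty": 0.9}, {"tx": 0.4, "ty": 0.9}, {"tx": 0.4, "ty": 0.9}, {"tx": 0.4, "ty": 0.9}, {"tx": 0.4, "ty": 0.9}, {"tx": 0.4, "ty": 0.9}, {"tx": 0.4, "ty": 0.9}, {"tx": 0.4, "ty": 0.9}, {"tx": 0.4, "ty": 0.9}, {}, {}]}}

```text
$.rows[0]: bad value
```

```bash
python3 d.py w .485 -.338 .12 94
```

```text
t 2.4 az_total -1.170 tx 4.92 ty 11.29 tz 4.75 [ 0.212  -0.4803  0.2387] 23.82
```

{"name": "carry_out", "arguments": {"rows": [{"jaw": 1, "tx": 0, "ty": 0, "tz": 0, "ax": 0, "ay": 0, "az": -0.13}, {"jaw": 1, "tx": 0, "ty": 0, "tz": 0, "ax": 0, "ay": 0, "az": -0.13}, {"jaw": 1, "tx": 0, "ty": 0, "tz": 0, "ax": 0, "ay": 0, "az": -0.13}, {"jaw": 1, "tx": 0, "ty": 0, "tz": 0, "ax": 0, "ay": 0, "az": -0.13}, {"jaw": 1, "tx": 0, "ty": 0, "tz": 0, "ax": 0, "ay": 0, "az": -0.13}, {"jaw": 1, "tx": 0, "ty": 0, "tz": 0, "ax": 0, "ay": 0, "az": -0.13}, {"jaw": 1, "tx": 0, "ty": 0, "tz": 0, "ax": 0, "ay": 0, "az": -0.13}, {"jaw": 1, "tx": 0, "ty": 0, "tz": 0, "ax": 0, "ay": 0, "az": -0.13}, {"jaw": 1, "tx": 0, "ty": 0, "tz": 0, "ax": 0, "ay": 0, "az": -0.13}, {"jaw": 1, "tx": 0.45, "ty": 0.95, "tz": 0, "ax": 0, "ay": 0, "az": 0}, {"jaw": 1, "tx": 0.45, "ty": 0.95, "tz": 0, "ax": 0, "ay": 0, "az": 0}, {"jaw": 1, "tx": 0.45, "ty": 0.95, "tz": 0, "ax": 0, "ay": 0, "az": 0}, {"jaw": 1, "tx": 0.45, "ty": 0.95, "tz": 0, "ax": 0, "ay": 0, "az": 0}, {"jaw": 1, "tx": 0.45, "ty": 0.95, "tz": 0, "ax": 0, "ay": 0, "az": 0}, {"jaw": 1, "tx": 0.45, "ty": 0.95, "tz": 0, "ax": 0, "ay": 0, "az": 0}, {"jaw": 1, "tx": 0.45, "ty": 0.95, "tz": 0, "ax": 0, "ay": 0, "az": 0}, {"jaw": 1, "tx": 0.45, "ty": 0.95, "tz": 0, "ax": 0, "ay": 0, "az": 0}, {"jaw": 1, "tx": 0.45, "ty": 0.95, "tz": 0, "ax": 0, "ay": 0, "az": 0}, {"jaw": 1, "tx": 0.4, "ty": 0.9, "tz": 0, "ax": 0, "ay": 0, "az": 0}, {"jaw": 1, "tx": 0.4, "ty": 0.9, "tz": 0, "ax": 0, "ay": 0, "az": 0}]}}

```text
time_s: 4.4
tcp_pos: [0.4626, -0.3406, 0.2387]
orientation: [3.142, 0.0, 1.641]
force: [-0.1, 0.2, -0.4]
opening: 0.0881
grasp_force: 0.0
```

```bash
python3 d.py w .485 -.338 .033 94; python3 -c "
from h import *
a=ctrl.read_camera('scene');cv2.imwrite('pics/s1.png',cv2.resize(a['pixels'][150:370,60:320],None,fx=2.6,fy=2.6,interpolation=2))"
```

```text
t 4.4 az_total 0.001 tx 0.04 ty 0.90 tz 8.23 [ 0.4626 -0.3406  0.2387] 94.03
```

View pics/s1.png

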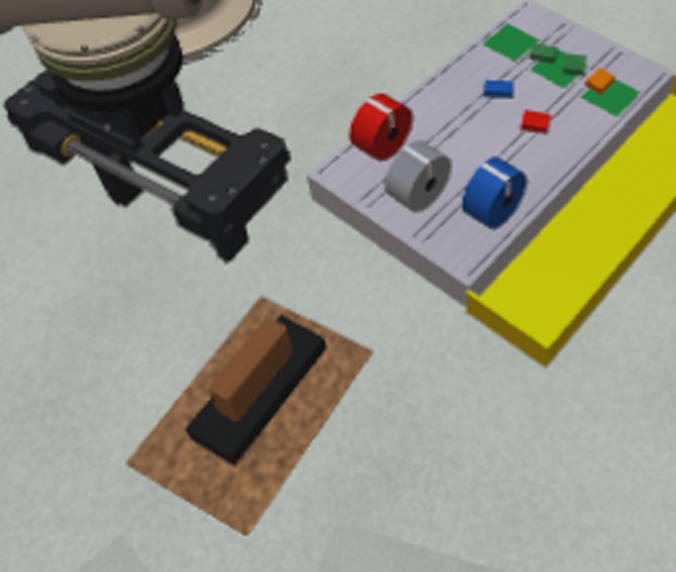

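The gripper is level above the scraper (grip at 250,370), with its closing line across the grip. I'll settle, then descend.

{"name": "carry_out", "arguments": {"rows": [{"jaw": 1, "tx": 0, "ty": 0, "tz": 0.9, "ax": 0, "ay": 0, "az": 0}, {"jaw": 1, "tx": 0, "ty": 0, "tz": 0.9, "ax": 0, "ay": 0, "az": 0}, {"jaw": 1, "tx": 0, "ty": 0, "tz": 0.9, "ax": 0, "ay": 0, "az": 0}, {"jaw": 1, "tx": 0, "ty": 0, "tz": 0.9, "ax": 0, "ay": 0, "az": 0}, {"jaw": 1, "tx": 0, "ty": 0, "tz": 0.9, "ax": 0, "ay": 0, "az": 0}, {"jaw": 1, "tx": 0, "ty": 0, "tz": 0, "ax": 0, "ay": 0, "az": 0}, {"jaw": 1, "tx": 0, "ty": 0, "tz": 0, "ax": 0, "ay": 0, "az": 0}]}}

```text
time_s: 5.15
tcp_pos: [0.4617, -0.3414, 0.1268]
orientation: [3.141, 0.0, 1.641]
force: [1.0, 0.1, 1.0]
opening: 0.0883
grasp_force: 0.0
```

```bash
python3 d.py w .485 -.338 .033 94
```

```text
t 5.2 az_total 0.000 tx 0.07 ty 0.94 tz 3.75 [ 0.4617 -0.3414  0.1268] 94.02
```

{"name": "carry_out", "arguments": {"newtons": 45, "rows": [{"jaw": 1, "tx": 0.04, "ty": 0.47, "tz": 0, "ax": 0, "ay": 0, "az": 0}, {"jaw": 1, "tx": 0.04, "ty": 0.47, "tz": 0, "ax": 0, "ay": 0, "az": 0}, {"jaw": 1, "tx": 0, "ty": 0, "tz": 0.7, "ax": 0, "ay": 0, "az": 0}, {"jaw": 1, "tx": 0, "ty": 0, "tz": 0.7, "ax": 0, "ay": 0, "az": 0}, {"jaw": 1, "tx": 0, "ty": 0, "tz": 0.7, "ax": 0, "ay": 0, "az": 0}, {"jaw": 1, "tx": 0, "ty": 0, "tz": 0.7, "ax": 0, "ay": 0, "az": 0}, {"jaw": 1, "tx": 0, "ty": 0, "tz": 0.5, "ax": 0, "ay": 0, "az": 0}, {"jaw": 1, "tx": 0, "ty": 0, "tz": 0.4, "ax": 0, "ay": 0, "az": 0}, {"jaw": 1, "tx": 0, "ty": 0, "tz": 0, "ax": 0, "ay": 0, "az": 0}, {"jaw": -1, "tx": 0, "ty": 0, "tz": 0, "ax": 0, "ay": 0, "az": 0}, {"jaw": -1, "tx": 0, "ty": 0, "tz": 0, "ax": 0, "ay": 0, "az": 0}, {"jaw": -1, "tx": 0, "ty": 0, "tz": 0, "ax": 0, "ay": 0, "az": 0}, {"jaw": -1, "tx": 0, "ty": 0, "tz": 0, "ax": 0, "ay": 0, "az": 0}, {"jaw": -1, "tx": 0, "ty": 0, "tz": 0, "ax": 0, "ay": 0, "az": 0}, {"jaw": -1, "tx": 0, "ty": 0, "tz": 0, "ax": 0, "ay": 0, "az": 0}, {"jaw": -1, "tx": 0, "ty": 0, "tz": 0, "ax": 0, "ay": 0, "az": 0}, {"jaw": -1, "tx": 0, "ty": 0, "tz": 0, "ax": 0, "ay": 0, "az": 0}]}}

```text
time_s: 6.85
tcp_pos: [0.4849, -0.3375, 0.0337]
orientation: [-3.142, -0.0, 1.641]
force: [-0.3, -0.2, 0.6]
opening: 0.0261
grasp_force: 0.0
```

{"name": "carry_out", "arguments": {"rows": [{"jaw": -1, "tx": 0, "ty": 0, "tz": 0, "ax": 0, "ay": 0, "az": 0}, {"jaw": -1, "tx": 0, "ty": 0, "tz": 0, "ax": 0, "ay": 0, "az": 0}, {"jaw": -1, "tx": 0, "ty": 0, "tz": 0, "ax": 0, "ay": 0, "az": 0}]}}

```text
time_s: 7.15
tcp_pos: [0.485, -0.3375, 0.0337]
orientation: [3.142, 0.0, 1.641]
force: [0.8, 0.2, -0.2]
opening: 0.0237
grasp_force: 45.0
```

{"name": "carry_out", "arguments": {"rows": [{"jaw": -1, "tx": 0, "ty": 0, "tz": -0.5, "ax": 0, "ay": 0, "az": 0}, {"jaw": -1, "tx": 0, "ty": 0, "tz": -0.6, "ax": 0, "ay": 0, "az": 0}, {"jaw": -1, "tx": 0, "ty": 0, "tz": -0.7, "ax": 0, "ay": 0, "az": 0}, {"jaw": -1, "tx": 0, "ty": 0, "tz": -0.7, "ax": 0, "ay": 0, "az": 0}, {"jaw": -1, "tx": 0, "ty": 0, "tz": -0.7, "ax": 0, "ay": 0, "az": 0}, {"jaw": -1, "tx": 0, "ty": 0, "tz": -0.7, "ax": 0, "ay": 0, "az": 0}, {"jaw": -1, "tx": 0, "ty": 0, "tz": -0.7, "ax": 0, "ay": 0, "az": 0}, {"jaw": -1, "tx": 0, "ty": 0, "tz": -0.7, "ax": 0, "ay": 0, "az": 0}, {"jaw": -1, "tx": 0, "ty": 0, "tz": -0.4, "ax": 0, "ay": 0, "az": 0.075}, {"jaw": -1, "tx": 0, "ty": 0, "tz": 0, "ax": 0, "ay": 0, "az": 0.075}, {"jaw": -1, "tx": 0, "ty": 0, "tz": 0, "ax": 0, "ay": 0, "az": 0}]}}

```text
time_s: 8.25
tcp_pos: [0.485, -0.3375, 0.1776]
orientation: [3.141, 0.001, 1.483]
force: [-0.3, 0.2, -2.8]
opening: 0.0233
grasp_force: 45.0
```

```bash
python3 d.py b -.085 .010 .0705 85
```

```text
t 8.2 az_total -0.000 tx 15.31 ty -4.10 tz 4.29 [ 0.485  -0.3375  0.1776] 84.99
```

{"name": "carry_out", "arguments": {"rows": [{"jaw": -1, "tx": 0.76, "ty": -0.2, "tz": 0, "ax": 0, "ay": 0, "az": 0}, {"jaw": -1, "tx": 0.76, "ty": -0.2, "tz": 0, "ax": 0, "ay": 0, "az": 0}, {"jaw": -1, "tx": 0.76, "ty": -0.2, "tz": 0, "ax": 0, "ay": 0, "az": 0}, {"jaw": -1, "tx": 0.76, "ty": -0.2, "tz": 0, "ax": 0, "ay": 0, "az": 0}, {"jaw": -1, "tx": 0.76, "ty": -0.2, "tz": 0, "ax": 0, "ay": 0, "az": 0}, {"jaw": -1, "tx": 0.76, "ty": -0.2, "tz": 0, "ax": 0, "ay": 0, "az": 0}, {"jaw": -1, "tx": 0.76, "ty": -0.2, "tz": 0, "ax": 0, "ay": 0, "az": 0}, {"jaw": -1, "tx": 0.76, "ty": -0.2, "tz": 0, "ax": 0, "ay": 0, "az": 0}, {"jaw": -1, "tx": 0.76, "ty": -0.2, "tz": 0, "ax": 0, "ay": 0, "az": 0}, {"jaw": -1, "tx": 0.76, "ty": -0.2, "tz": 0, "ax": 0, "ay": 0, "az": 0}, {"jaw": -1, "tx": 0.76, "ty": -0.2, "tz": 0, "ax": 0, "ay": 0, "az": 0}, {"jaw": -1, "tx": 0.76, "ty": -0.2, "tz": 0, "ax": 0, "ay": 0, "az": 0}, {"jaw": -1, "tx": 0.76, "ty": -0.2, "tz": 0, "ax": 0, "ay": 0, "az": 0}, {"jaw": -1, "tx": 0.76, "ty": -0.2, "tz": 0, "ax": 0, "ay": 0, "az": 0}, {"jaw": -1, "tx": 0.76, "ty": -0.2, "tz": 0, "ax": 0, "ay": 0, "az": 0}, {"jaw": -1, "tx": 0.76, "ty": -0.2, "tz": 0, "ax": 0, "ay": 0, "az": 0}, {"jaw": -1, "tx": 0.76, "ty": -0.2, "tz": 0, "ax": 0, "ay": 0, "az": 0}, {"jaw": -1, "tx": 0.76, "ty": -0.2, "tz": 0, "ax": 0, "ay": 0, "az": 0}, {"jaw": -1, "tx": 0.76, "ty": -0.2, "tz": 0, "ax": 0, "ay": 0, "az": 0}, {"jaw": -1, "tx": 0.76, "ty": -0.2, "tz": 0, "ax": 0, "ay": 0, "az": 0}]}}

```text
time_s: 10.25
tcp_pos: [0.4179, 0.0507, 0.1766]
orientation: [3.141, 0.0, 1.485]
force: [0.1, 0.1, -2.3]
opening: 0.0237
grasp_force: 45.0
```

```bash
python3 d.py b -.085 .010 .0705 85
```

```text
t 10.2 az_total 0.002 tx 0.07 ty -0.07 tz 4.24 [0.4179 0.0507 0.1766] 85.11
```

{"name": "carry_out", "arguments": {"rows": [{"jaw": -1, "tx": 0, "ty": -0.05, "tz": 0.7, "ax": 0, "ay": 0, "az": 0}, {"jaw": -1, "tx": 0, "ty": 0, "tz": 0.7, "ax": 0, "ay": 0, "az": 0}, {"jaw": -1, "tx": 0, "ty": 0, "tz": 0.7, "ax": 0, "ay": 0, "az": 0}, {"jaw": -1, "tx": 0, "ty": 0, "tz": 0.7, "ax": 0, "ay": 0, "az": 0}, {"jaw": -1, "tx": 0, "ty": 0, "tz": 0.6, "ax": 0, "ay": 0, "az": 0}, {"jaw": -1, "tx": 0, "ty": 0, "tz": 0.4, "ax": 0, "ay": 0, "az": 0}, {"jaw": -1, "tx": 0, "ty": 0, "tz": 0.2, "ax": 0, "ay": 0, "az": 0}, {"jaw": -1, "tx": 0, "ty": 0, "tz": 0, "ax": 0, "ay": 0, "az": 0}]}}

```text
time_s: 11.05
tcp_pos: [0.417, 0.0499, 0.0761]
orientation: [-3.141, -0.0, 1.484]
force: [-0.7, -0.3, -2.1]
opening: 0.0239
grasp_force: 45.0
```

```bash
python3 d.py b -.085 .010 .0705 85; python3 -c "
from h import *
a=ctrl.read_camera('scene');cv2.imwrite('pics/s2.png',cv2.resize(a['pixels'][110:290,140:370],None,fx=3,fy=3,interpolation=2))"
```

```text
t 11.1 az_total 0.001 tx 0.11 ty -0.04 tz 0.23 [0.417  0.0499 0.0761] 85.05
```

View pics/s2.png

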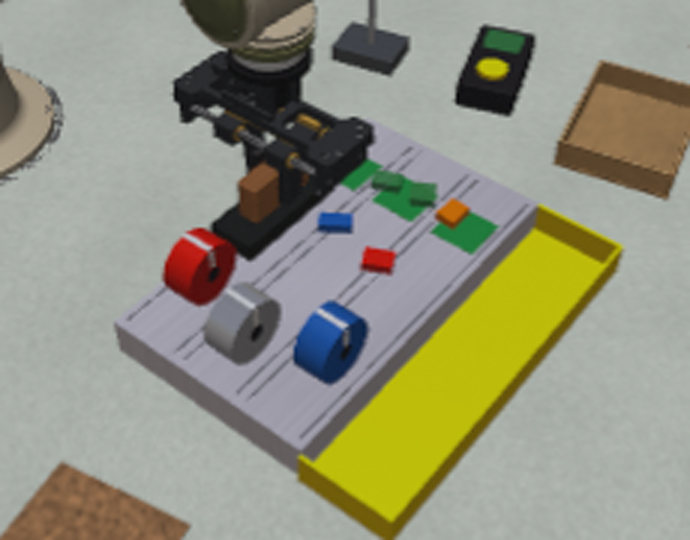

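The scraper (250,215) hovers on the near strip behind the blue chip (335,222) and clear of the red disc (200,265). Next is the first sweep.

{"name": "carry_out", "arguments": {"rows": [{"jaw": -1, "tx": 0, "ty": 0, "tz": 0.1, "ax": 0, "ay": 0, "az": 0}, {"jaw": -1, "tx": 0, "ty": 0, "tz": 0.1, "ax": 0, "ay": 0, "az": 0}, {"jaw": -1, "tx": 0, "ty": 0.2, "tz": 0, "ax": 0, "ay": 0, "az": 0}, {"jaw": -1, "tx": 0, "ty": 0.3, "tz": 0, "ax": 0, "ay": 0, "az": 0}, {"jaw": -1, "tx": 0, "ty": 0.3, "tz": 0, "ax": 0, "ay": 0, "az": 0}, {"jaw": -1, "tx": 0, "ty": 0.3, "tz": 0, "ax": 0, "ay": 0, "az": 0}, {"jaw": -1, "tx": 0, "ty": 0.3, "tz": 0, "ax": 0, "ay": 0, "az": 0}, {"jaw": -1, "tx": 0, "ty": 0.3, "tz": 0, "ax": 0, "ay": 0, "az": 0}, {"jaw": -1, "tx": 0, "ty": 0.3, "tz": 0, "ax": 0, "ay": 0, "az": 0}, {"jaw": -1, "tx": 0, "ty": 0.3, "tz": 0, "ax": 0, "ay": 0, "az": 0}, {"jaw": -1, "tx": 0, "ty": 0.3, "tz": 0, "ax": 0, "ay": 0, "az": 0}, {"jaw": -1, "tx": 0, "ty": 0.3, "tz": 0, "ax": 0, "ay": 0, "az": 0}, {"jaw": -1, "tx": 0, "ty": 0.3, "tz": 0, "ax": 0, "ay": 0, "az": 0}, {"jaw": -1, "tx": 0, "ty": 0.3, "tz": 0, "ax": 0, "ay": 0, "az": 0}, {"jaw": -1, "tx": 0, "ty": 0.3, "tz": 0, "ax": 0, "ay": 0, "az": 0}, {"jaw": -1, "tx": 0, "ty": 0.3, "tz": 0, "ax": 0, "ay": 0, "az": 0}, {"jaw": -1, "tx": 0, "ty": 0.3, "tz": 0, "ax": 0, "ay": 0, "az": 0}, {"jaw": -1, "tx": 0, "ty": 0.3, "tz": 0, "ax": 0, "ay": 0, "az": 0}, {"jaw": -1, "tx": 0, "ty": 0.2, "tz": 0, "ax": 0, "ay": 0, "az": 0}, {"jaw": -1, "tx": 0, "ty": 0.2, "tz": 0, "ax": 0, "ay": 0, "az": 0}]}}

```text
time_s: 13.1
tcp_pos: [0.5444, 0.0388, 0.0712]
orientation: [-3.141, 0.0, 1.484]
force: [-0.9, -0.3, -1.5]
opening: 0.0235
grasp_force: 45.0
```

```bash
python3 d.py b .107 .010 .0705 85
```

```text
t 13.1 az_total 0.000 tx 0.10 ty 2.52 tz 0.03 [0.5444 0.0388 0.0712] 85.03
```

{"name": "carry_out", "arguments": {"rows": [{"jaw": -1, "tx": 0, "ty": 0.2, "tz": 0, "ax": 0, "ay": 0, "az": 0}, {"jaw": -1, "tx": 0, "ty": 0.2, "tz": 0, "ax": 0, "ay": 0, "az": 0}, {"jaw": -1, "tx": 0, "ty": 0.2, "tz": 0, "ax": 0, "ay": 0, "az": 0}, {"jaw": -1, "tx": 0, "ty": 0.2, "tz": 0, "ax": 0, "ay": 0, "az": 0}, {"jaw": -1, "tx": 0, "ty": 0.2, "tz": 0, "ax": 0, "ay": 0, "az": 0}, {"jaw": -1, "tx": 0, "ty": 0.2, "tz": 0, "ax": 0, "ay": 0, "az": 0}, {"jaw": -1, "tx": 0, "ty": 0.2, "tz": 0, "ax": 0, "ay": 0, "az": 0}, {"jaw": -1, "tx": 0, "ty": 0.2, "tz": 0, "ax": 0, "ay": 0, "az": 0}, {"jaw": -1, "tx": 0, "ty": 0.2, "tz": 0, "ax": 0, "ay": 0, "az": 0}, {"jaw": -1, "tx": 0, "ty": 0.2, "tz": 0, "ax": 0, "ay": 0, "az": 0}, {"jaw": -1, "tx": 0, "ty": 0.2, "tz": 0, "ax": 0, "ay": 0, "az": 0}, {"jaw": -1, "tx": 0, "ty": 0.2, "tz": 0, "ax": 0, "ay": 0, "az": 0}, {"jaw": -1, "tx": 0, "ty": 0.1, "tz": 0, "ax": 0, "ay": 0, "az": 0}, {"jaw": -1, "tx": 0, "ty": 0, "tz": 0, "ax": 0, "ay": 0, "az": 0}, {"jaw": -1, "tx": 0, "ty": 0, "tz": -0.5, "ax": 0, "ay": 0, "az": 0}, {"jaw": -1, "tx": 0, "ty": 0, "tz": -0.5, "ax": 0, "ay": 0, "az": 0}, {"jaw": -1, "tx": 0, "ty": 0, "tz": -0.5, "ax": 0, "ay": 0, "az": 0}, {"jaw": -1, "tx": 0, "ty": 0, "tz": -0.5, "ax": 0, "ay": 0, "az": 0}, {"jaw": -1, "tx": 0, "ty": 0, "tz": 0, "ax": 0, "ay": 0, "az": 0}]}}

```text
time_s: 15.0
tcp_pos: [0.6073, 0.0333, 0.1238]
orientation: [3.138, 0.0, 1.484]
force: [-0.1, 0.2, -2.9]
opening: 0.0237
grasp_force: 45.0
```

```bash
python3 d.py b -.085 .088 .0705 85; python3 -c "
from h import *
a=ctrl.read_camera('scene');cv2.imwrite('pics/s3.png',cv2.resize(a['pixels'][110:290,140:370],None,fx=3,fy=3,interpolation=2))"
```

```text
t 15.0 az_total 0.000 tx 3.23 ty -7.68 tz 2.13 [0.6073 0.0333 0.1238] 85.03
```

View pics/s3.png

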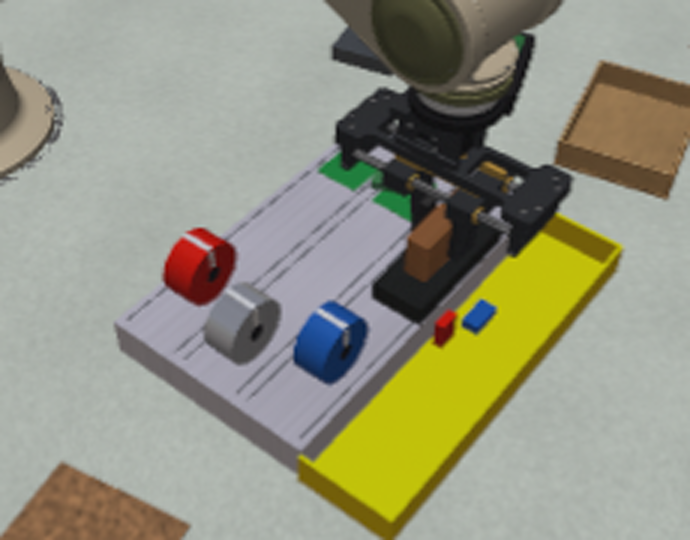

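The red chip (445,328) stands on edge inside the tray and the blue one (480,316) lies in it. Next is the second pass.

{"name": "carry_out", "arguments": {"rows": [{"jaw": -1, "tx": 0.29, "ty": -0.7, "tz": 0, "ax": 0, "ay": 0, "az": 0}, {"jaw": -1, "tx": 0.29, "ty": -0.7, "tz": 0, "ax": 0, "ay": 0, "az": 0}, {"jaw": -1, "tx": 0.29, "ty": -0.7, "tz": 0, "ax": 0, "ay": 0, "az": 0}, {"jaw": -1, "tx": 0.29, "ty": -0.7, "tz": 0, "ax": 0, "ay": 0, "az": 0}, {"jaw": -1, "tx": 0.29, "ty": -0.7, "tz": 0, "ax": 0, "ay": 0, "az": 0}, {"jaw": -1, "tx": 0.29, "ty": -0.7, "tz": 0, "ax": 0, "ay": 0, "az": 0}, {"jaw": -1, "tx": 0.29, "ty": -0.7, "tz": 0, "ax": 0, "ay": 0, "az": 0}, {"jaw": -1, "tx": 0.29, "ty": -0.7, "tz": 0, "ax": 0, "ay": 0, "az": 0}, {"jaw": -1, "tx": 0.29, "ty": -0.7, "tz": 0, "ax": 0, "ay": 0, "az": 0}, {"jaw": -1, "tx": 0.29, "ty": -0.7, "tz": 0, "ax": 0, "ay": 0, "az": 0}, {"jaw": -1, "tx": 0.29, "ty": -0.7, "tz": 0, "ax": 0, "ay": 0, "az": 0}, {"jaw": -1, "tx": 0, "ty": 0, "tz": 0, "ax": 0, "ay": 0, "az": 0}, {"jaw": -1, "tx": 0, "ty": 0, "tz": 0.5, "ax": 0, "ay": 0, "az": 0}, {"jaw": -1, "tx": 0, "ty": 0, "tz": 0.5, "ax": 0, "ay": 0, "az": 0}, {"jaw": -1, "tx": 0, "ty": 0, "tz": 0.5, "ax": 0, "ay": 0, "az": 0}, {"jaw": -1, "tx": 0, "ty": 0, "tz": 0.4, "ax": 0, "ay": 0, "az": 0}, {"jaw": -1, "tx": 0, "ty": 0, "tz": 0, "ax": 0, "ay": 0, "az": 0}]}}

```text
time_s: 16.75
tcp_pos: [0.4212, 0.1292, 0.0726]
orientation: [-3.139, 0.0, 1.484]
force: [-0.3, -0.4, -1.9]
opening: 0.0238
grasp_force: 45.0
```

```bash
python3 d.py b -.085 .088 .0705 85
```

```text
t 16.8 az_total 0.000 tx 0.05 ty 0.07 tz 0.08 [0.4212 0.1292 0.0726] 85.0
```

{"name": "carry_out", "arguments": {"rows": [{"jaw": -1, "tx": 0, "ty": 0, "tz": 0.06, "ax": 0, "ay": 0, "az": 0}, {"jaw": -1, "tx": 0, "ty": 0.2, "tz": 0, "ax": 0, "ay": 0, "az": 0}, {"jaw": -1, "tx": 0, "ty": 0.3, "tz": 0, "ax": 0, "ay": 0, "az": 0}, {"jaw": -1, "tx": 0, "ty": 0.3, "tz": 0, "ax": 0, "ay": 0, "az": 0}, {"jaw": -1, "tx": 0, "ty": 0.3, "tz": 0, "ax": 0, "ay": 0, "az": 0}, {"jaw": -1, "tx": 0, "ty": 0.3, "tz": 0, "ax": 0, "ay": 0, "az": 0}, {"jaw": -1, "tx": 0, "ty": 0.3, "tz": 0, "ax": 0, "ay": 0, "az": 0}, {"jaw": -1, "tx": 0, "ty": 0.3, "tz": 0, "ax": 0, "ay": 0, "az": 0}, {"jaw": -1, "tx": 0, "ty": 0.3, "tz": 0, "ax": 0, "ay": 0, "az": 0}, {"jaw": -1, "tx": 0, "ty": 0.3, "tz": 0, "ax": 0, "ay": 0, "az": 0}, {"jaw": -1, "tx": 0, "ty": 0.3, "tz": 0, "ax": 0, "ay": 0, "az": 0}, {"jaw": -1, "tx": 0, "ty": 0.3, "tz": 0, "ax": 0, "ay": 0, "az": 0}, {"jaw": -1, "tx": 0, "ty": 0.3, "tz": 0, "ax": 0, "ay": 0, "az": 0}, {"jaw": -1, "tx": 0, "ty": 0.3, "tz": 0, "ax": 0, "ay": 0, "az": 0}, {"jaw": -1, "tx": 0, "ty": 0.3, "tz": 0, "ax": 0, "ay": 0, "az": 0}, {"jaw": -1, "tx": 0, "ty": 0.3, "tz": 0, "ax": 0, "ay": 0, "az": 0}, {"jaw": -1, "tx": 0, "ty": 0.3, "tz": 0, "ax": 0, "ay": 0, "az": 0}, {"jaw": -1, "tx": 0, "ty": 0.3, "tz": 0, "ax": 0, "ay": 0, "az": 0}, {"jaw": -1, "tx": 0, "ty": 0.2, "tz": 0, "ax": 0, "ay": 0, "az": 0}, {"jaw": -1, "tx": 0, "ty": 0.2, "tz": 0, "ax": 0, "ay": 0, "az": 0}]}}

```text
time_s: 18.75
tcp_pos: [0.5564, 0.1177, 0.0722]
orientation: [-3.141, 0.0, 1.484]
force: [0.0, -0.5, -2.4]
opening: 0.0235
grasp_force: 45.0
```

{"name": "carry_out", "arguments": {"rows": [{"jaw": -1, "tx": 0, "ty": 0.2, "tz": 0, "ax": 0, "ay": 0, "az": 0}, {"jaw": -1, "tx": 0, "ty": 0.2, "tz": 0, "ax": 0, "ay": 0, "az": 0}, {"jaw": -1, "tx": 0, "ty": 0.2, "tz": 0, "ax": 0, "ay": 0, "az": 0}, {"jaw": -1, "tx": 0, "ty": 0.2, "tz": 0, "ax": 0, "ay": 0, "az": 0}, {"jaw": -1, "tx": 0, "ty": 0.2, "tz": 0, "ax": 0, "ay": 0, "az": 0}, {"jaw": -1, "tx": 0, "ty": 0.2, "tz": 0, "ax": 0, "ay": 0, "az": 0}, {"jaw": -1, "tx": 0, "ty": 0.2, "tz": 0, "ax": 0, "ay": 0, "az": 0}, {"jaw": -1, "tx": 0, "ty": 0.2, "tz": 0, "ax": 0, "ay": 0, "az": 0}, {"jaw": -1, "tx": 0, "ty": 0.2, "tz": 0, "ax": 0, "ay": 0, "az": 0}, {"jaw": -1, "tx": 0, "ty": 0.2, "tz": 0, "ax": 0, "ay": 0, "az": 0}, {"jaw": -1, "tx": 0, "ty": 0.2, "tz": 0, "ax": 0, "ay": 0, "az": 0}, {"jaw": -1, "tx": 0, "ty": 0.2, "tz": 0, "ax": 0, "ay": 0, "az": 0}, {"jaw": -1, "tx": 0, "ty": 0, "tz": 0, "ax": 0, "ay": 0, "az": 0}, {"jaw": -1, "tx": 0, "ty": 0, "tz": -0.5, "ax": 0, "ay": 0, "az": 0}, {"jaw": -1, "tx": 0, "ty": 0, "tz": -0.5, "ax": 0, "ay": 0, "az": 0}, {"jaw": -1, "tx": 0, "ty": 0, "tz": -0.6, "ax": 0, "ay": 0, "az": 0}, {"jaw": -1, "tx": 0, "ty": 0, "tz": -0.7, "ax": 0, "ay": 0, "az": 0}, {"jaw": -1, "tx": 0, "ty": 0, "tz": -0.7, "ax": 0, "ay": 0, "az": 0}, {"jaw": -1, "tx": 0, "ty": 0, "tz": -0.7, "ax": 0, "ay": 0, "az": 0}, {"jaw": -1, "tx": 0, "ty": 0, "tz": -0.7, "ax": 0, "ay": 0, "az": 0}]}}

```text
time_s: 20.75
tcp_pos: [0.6157, 0.1126, 0.1845]
orientation: [3.14, -0.0, 1.484]
force: [-0.2, -0.3, -3.2]
opening: 0.0234
grasp_force: 45.0
```

```bash
python3 d.py w .487 -.345 .034 95; python3 -c "
from h import *
a=ctrl.read_camera('scene');cv2.imwrite('pics/s4.png',cv2.resize(a['pixels'][110:290,140:370],None,fx=3,fy=3,interpolation=2))"
```

```text
t 20.8 az_total -0.166 tx -17.79 ty -6.72 tz 6.02 [0.6157 0.1126 0.1845] 85.03
```

View pics/s4.png

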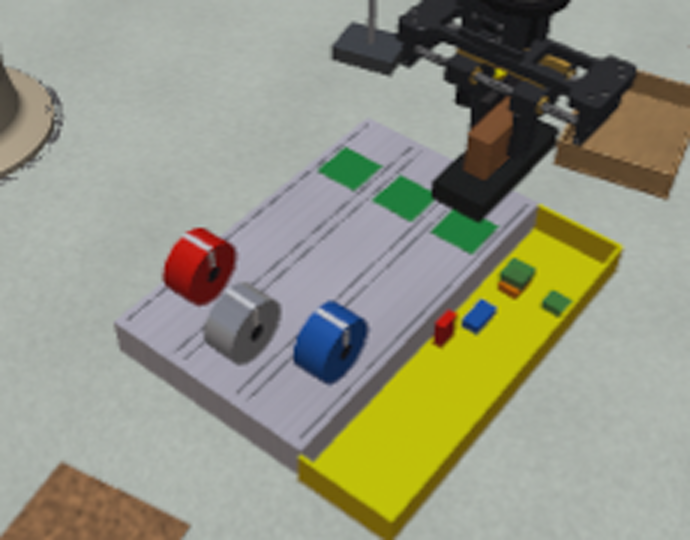

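All five chips are in the tray (red 445,328; blue 480,316; green on orange 516,277; green 557,302) and the plate is clear. I'm returning the scraper.

{"name": "carry_out", "arguments": {"rows": [{"jaw": -1, "tx": 0, "ty": 0, "tz": 0, "ax": 0, "ay": 0, "az": -0.083}, {"jaw": -1, "tx": 0, "ty": 0, "tz": 0, "ax": 0, "ay": 0, "az": -0.083}, {"jaw": -1, "tx": -0.7, "ty": -0.26, "tz": 0, "ax": 0, "ay": 0, "az": 0}, {"jaw": -1, "tx": -0.7, "ty": -0.26, "tz": 0, "ax": 0, "ay": 0, "az": 0}, {"jaw": -1, "tx": -0.7, "ty": -0.26, "tz": 0, "ax": 0, "ay": 0, "az": 0}, {"jaw": -1, "tx": -0.7, "ty": -0.26, "tz": 0, "ax": 0, "ay": 0, "az": 0}, {"jaw": -1, "tx": -0.7, "ty": -0.26, "tz": 0, "ax": 0, "ay": 0, "az": 0}, {"jaw": -1, "tx": -0.7, "ty": -0.26, "tz": 0, "ax": 0, "ay": 0, "az": 0}, {"jaw": -1, "tx": -0.7, "ty": -0.26, "tz": 0, "ax": 0, "ay": 0, "az": 0}, {"jaw": -1, "tx": -0.7, "ty": -0.26, "tz": 0, "ax": 0, "ay": 0, "az": 0}, {"jaw": -1, "tx": -0.7, "ty": -0.26, "tz": 0, "ax": 0, "ay": 0, "az": 0}, {"jaw": -1, "tx": -0.7, "ty": -0.26, "tz": 0, "ax": 0, "ay": 0, "az": 0}, {"jaw": -1, "tx": -0.7, "ty": -0.26, "tz": 0, "ax": 0, "ay": 0, "az": 0}, {"jaw": -1, "tx": -0.7, "ty": -0.26, "tz": 0, "ax": 0, "ay": 0, "az": 0}, {"jaw": -1, "tx": -0.7, "ty": -0.26, "tz": 0, "ax": 0, "ay": 0, "az": 0}, {"jaw": -1, "tx": -0.7, "ty": -0.26, "tz": 0, "ax": 0, "ay": 0, "az": 0}, {"jaw": -1, "tx": -0.7, "ty": -0.26, "tz": 0, "ax": 0, "ay": 0, "az": 0}, {"jaw": -1, "tx": -0.7, "ty": -0.26, "tz": 0, "ax": 0, "ay": 0, "az": 0}, {"jaw": -1, "tx": -0.7, "ty": -0.26, "tz": 0, "ax": 0, "ay": 0, "az": 0}, {"jaw": -1, "tx": -0.7, "ty": -0.26, "tz": 0, "ax": 0, "ay": 0, "az": 0}]}}

```text
time_s: 22.8
tcp_pos: [0.5255, -0.2128, 0.1827]
orientation: [3.141, 0.001, 1.655]
force: [0.7, -0.6, -1.9]
opening: 0.0239
grasp_force: 45.0
```

```bash
python3 d.py w .487 -.345 .034 95
```

```text
t 22.8 az_total -0.003 tx -5.13 ty -2.00 tz 5.95 [ 0.5255 -0.2128  0.1827] 94.84
```

{"name": "carry_out", "arguments": {"rows": [{"jaw": -1, "tx": -0.7, "ty": -0.28, "tz": 0, "ax": 0, "ay": 0, "az": 0}, {"jaw": -1, "tx": -0.7, "ty": -0.28, "tz": 0, "ax": 0, "ay": 0, "az": 0}, {"jaw": -1, "tx": -0.7, "ty": -0.28, "tz": 0, "ax": 0, "ay": 0, "az": 0}, {"jaw": -1, "tx": -0.7, "ty": -0.28, "tz": 0, "ax": 0, "ay": 0, "az": 0}, {"jaw": -1, "tx": -0.7, "ty": -0.28, "tz": 0, "ax": 0, "ay": 0, "az": 0}, {"jaw": -1, "tx": -0.7, "ty": -0.28, "tz": 0, "ax": 0, "ay": 0, "az": 0}, {"jaw": -1, "tx": -0.7, "ty": -0.28, "tz": 0, "ax": 0, "ay": 0, "az": 0}, {"jaw": -1, "tx": 0, "ty": 0, "tz": 0.7, "ax": 0, "ay": 0, "az": 0}, {"jaw": -1, "tx": 0, "ty": 0, "tz": 0.7, "ax": 0, "ay": 0, "az": 0}, {"jaw": -1, "tx": 0, "ty": 0, "tz": 0.7, "ax": 0, "ay": 0, "az": 0}, {"jaw": -1, "tx": 0, "ty": 0, "tz": 0.7, "ax": 0, "ay": 0, "az": 0}, {"jaw": -1, "tx": 0, "ty": 0, "tz": 0.7, "ax": 0, "ay": 0, "az": 0}, {"jaw": -1, "tx": 0, "ty": 0, "tz": 0.7, "ax": 0, "ay": 0, "az": 0}, {"jaw": -1, "tx": 0, "ty": 0, "tz": 0.7, "ax": 0, "ay": 0, "az": 0}, {"jaw": -1, "tx": 0, "ty": 0, "tz": 0.4, "ax": 0, "ay": 0, "az": 0}, {"jaw": -1, "tx": 0, "ty": 0, "tz": 0, "ax": 0, "ay": 0, "az": 0}]}}

```text
time_s: 24.4
tcp_pos: [0.4877, -0.3377, 0.0486]
orientation: [-3.14, -0.002, 1.657]
force: [0.8, 0.3, -1.7]
opening: 0.0239
grasp_force: 45.0
```

```bash
python3 d.py w .487 -.345 .034 95
```

```text
t 24.4 az_total -0.001 tx -0.29 ty -0.05 tz 0.59 [ 0.4877 -0.3377  0.0486] 94.95
```

{"name": "carry_out", "arguments": {"rows": [{"jaw": -1, "tx": -0.2, "ty": 0, "tz": 0.2, "ax": 0, "ay": 0, "az": 0}, {"jaw": -1, "tx": 0, "ty": 0, "tz": 0.2, "ax": 0, "ay": 0, "az": 0}, {"jaw": -1, "tx": 0, "ty": 0, "tz": 0.1, "ax": 0, "ay": 0, "az": 0}, {"jaw": -1, "tx": 0, "ty": 0, "tz": 0.07, "ax": 0, "ay": 0, "az": 0}, {"jaw": -1, "tx": 0, "ty": 0, "tz": 0, "ax": 0, "ay": 0, "az": 0}, {"jaw": 0.2, "tx": 0, "ty": 0, "tz": 0, "ax": 0, "ay": 0, "az": 0}, {"jaw": 0.2, "tx": 0, "ty": 0, "tz": 0, "ax": 0, "ay": 0, "az": 0}, {"jaw": 0.2, "tx": 0, "ty": 0, "tz": 0, "ax": 0, "ay": 0, "az": 0}, {"jaw": 0.2, "tx": 0, "ty": 0, "tz": 0, "ax": 0, "ay": 0, "az": 0}, {"jaw": 0.2, "tx": 0, "ty": 0, "tz": 0, "ax": 0, "ay": 0, "az": 0}, {"jaw": 0.2, "tx": 0, "ty": 0, "tz": -0.4, "ax": 0, "ay": 0, "az": 0}, {"jaw": 0.2, "tx": 0, "ty": 0, "tz": -0.7, "ax": 0, "ay": 0, "az": 0}, {"jaw": 0.2, "tx": 0, "ty": 0, "tz": -0.7, "ax": 0, "ay": 0, "az": 0}, {"jaw": 0.2, "tx": 0, "ty": 0, "tz": -0.7, "ax": 0, "ay": 0, "az": 0}, {"jaw": 0.2, "tx": 0, "ty": 0, "tz": -0.7, "ax": 0, "ay": 0, "az": 0}, {"jaw": 0.2, "tx": 0, "ty": 0, "tz": -0.7, "ax": 0, "ay": 0, "az": 0}, {"jaw": 0.2, "tx": 0, "ty": 0, "tz": -0.7, "ax": 0, "ay": 0, "az": 0}, {"jaw": -1, "tx": 0, "ty": 0, "tz": -0.7, "ax": 0, "ay": 0, "az": 0}, {"jaw": -1, "tx": 0, "ty": 0, "tz": -0.2, "ax": 0, "ay": 0, "az": 0.083}, {"jaw": -1, "tx": 0, "ty": 0, "tz": 0, "ax": 0, "ay": 0, "az": 0.083}]}}

```text
time_s: 26.4
tcp_pos: [0.4891, -0.3429, 0.1749]
orientation: [3.14, 0.002, 1.48]
force: [-0.2, -0.4, 0.2]
opening: 0.0311
grasp_force: 0.0
```

```bash
python3 d.py b -.072 -.175 .062 85
cat > disc.py <<'E'
# disc centres in bench frame from both views via outlines + a model-silhouette fit
from h import *
from scipy.optimize import least_squares
np.set_printoptions(precision=1,suppress=True)
q=[.5,.0352,-.0878];c,s=np.cos(q[2]),np.sin(q[2])
t=np.linspace(0,2*np.pi,24,endpoint=False)
cyl=np.array([(e,.032*np.cos(k),.032*np.sin(k)) for e in(-.016,.016) for k in t])
a=ctrl.read_camera("scene");b=ctrl.read_camera("top")
H={"disc_red":lambda h:((h[...,0]<8)|(h[...,0]>172))&(h[...,1]>140)&(h[...,2]>60),"disc_blue":lambda h:(h[...,0]>100)&(h[...,0]<125)&(h[...,1]>120)}
for n,lane in(("disc_red",-.072),("disc_grey",0),("disc_blue",.072)):
    obs=[]
    for p in(a,b):
        o=[x for x in ctrl.outline_of(p,n) if x["confidence"]>.3]
        if o: obs.append((p,np.array(o[0]["extent"]),o[0]["confidence"]))
    def f(v):
        r=[]
        for p,e,_ in obs:
            P=cyl+[v[0],v[1],.072];W=np.c_[q[0]+c*P[:,0]-s*P[:,1],q[1]+s*P[:,0]+c*P[:,1],P[:,2]]
            u=np.array([proj(p,w) for w in W]);lo,hi=u.min(0),u.max(0)
            r+=list((lo+hi)/2-e[:2])
        return r
    if obs: r=least_squares(f,[lane,-.1]);print(n,"bench mm",r.x*1000,"res px",r.fun,[round(k[2],2) for k in obs])
st=ctrl.read_state();print(st["time_s"])
E
python3 disc.py
```

```text
t 26.4 az_total -0.003 tx 8.11 ty -3.77 tz 4.52 [ 0.4891 -0.3429  0.1749] 84.82
disc_red bench mm [-14.2 -48.3] res px [31.4 -1.9 16.8 23.3] [0.95, 0.61]
disc_grey bench mm [   1.8 -136. ] res px [-1.1 -1.2  0.2 -1.4] [0.75, 0.66]
disc_blue bench mm [  75.8 -100.9] res px [ 0.3 -1.   0.8 -0.1] [0.82, 0.73]
26.8
```

```bash
python3 - <<'E'
s=open('disc.py').read()
s=s.replace('o=[x for x in ctrl.outline_of(p,n) if x["confidence"]>.3]','''
        o=[]
        for x in ctrl.outline_of(p,n):
            w=at(p,x["extent"][:2],.072);d=w[:2]-q[:2];bx=c*d[0]+s*d[1]
            if x["confidence"]>.25 and abs(bx-lane)<.036: o.append(x)''')
open('disc.py','w').write(s)
E
python3 disc.py; python3 d.py b -.072 -.168 .062 85
```

```text
disc_red bench mm [ -72.3 -107.8] res px [ 1.7 -0.5  1.2  1.1] [0.76, 0.56]
disc_grey bench mm [   5.3 -134.4] res px [-0.5 -1.3  0.6 -0.9] [0.87, 0.78]
disc_blue bench mm [  72.8 -104.3] res px [ 0.1 -0.9  0.7 -0.3] [0.61, 0.9]
27.2
t 27.2 az_total 0.000 tx 8.38 ty -3.75 tz 4.44 [ 0.4888 -0.3427  0.1729] 85.03
```

{"name": "carry_out", "arguments": {"rows": [{"jaw": -1, "tx": 0.7, "ty": -0.31, "tz": 0, "ax": 0, "ay": 0, "az": 0}, {"jaw": -1, "tx": 0.7, "ty": -0.31, "tz": 0, "ax": 0, "ay": 0, "az": 0}, {"jaw": -1, "tx": 0.7, "ty": -0.31, "tz": 0, "ax": 0, "ay": 0, "az": 0}, {"jaw": -1, "tx": 0.7, "ty": -0.31, "tz": 0, "ax": 0, "ay": 0, "az": 0}, {"jaw": -1, "tx": 0.7, "ty": -0.31, "tz": 0, "ax": 0, "ay": 0, "az": 0}, {"jaw": -1, "tx": 0.7, "ty": -0.31, "tz": 0, "ax": 0, "ay": 0, "az": 0}, {"jaw": -1, "tx": 0.7, "ty": -0.31, "tz": 0, "ax": 0, "ay": 0, "az": 0}, {"jaw": -1, "tx": 0.7, "ty": -0.31, "tz": 0, "ax": 0, "ay": 0, "az": 0}, {"jaw": -1, "tx": 0.7, "ty": -0.31, "tz": 0, "ax": 0, "ay": 0, "az": 0}, {"jaw": -1, "tx": 0.7, "ty": -0.31, "tz": 0, "ax": 0, "ay": 0, "az": 0}, {"jaw": -1, "tx": 0.7, "ty": -0.31, "tz": 0, "ax": 0, "ay": 0, "az": 0}, {"jaw": -1, "tx": 0.2, "ty": -0.31, "tz": 0, "ax": 0, "ay": 0, "az": 0}, {"jaw": -1, "tx": 0, "ty": 0, "tz": 0, "ax": 0, "ay": 0, "az": 0}]}}

```text
time_s: 28.5
tcp_pos: [0.4128, -0.1376, 0.1732]
orientation: [3.141, 0.0, 1.485]
force: [0.2, -0.2, 0.4]
opening: 0.0005
grasp_force: 0.0
```

```bash
python3 d.py b -.072 -.168 .062 85
```

```text
t 28.5 az_total 0.001 tx 0.47 ty -0.01 tz 4.45 [ 0.4128 -0.1376  0.1732] 85.06
```

{"name": "carry_out", "arguments": {"rows": [{"jaw": -1, "tx": 0, "ty": 0, "tz": 0.65, "ax": 0, "ay": 0, "az": 0}, {"jaw": -1, "tx": 0, "ty": 0, "tz": 0.65, "ax": 0, "ay": 0, "az": 0}, {"jaw": -1, "tx": 0, "ty": 0, "tz": 0.65, "ax": 0, "ay": 0, "az": 0}, {"jaw": -1, "tx": 0, "ty": 0, "tz": 0.65, "ax": 0, "ay": 0, "az": 0}, {"jaw": -1, "tx": 0, "ty": 0, "tz": 0.65, "ax": 0, "ay": 0, "az": 0}, {"jaw": -1, "tx": 0, "ty": 0, "tz": 0.65, "ax": 0, "ay": 0, "az": 0}, {"jaw": -1, "tx": 0, "ty": 0, "tz": 0.5, "ax": 0, "ay": 0, "az": 0}, {"jaw": -1, "tx": 0, "ty": 0, "tz": 0, "ax": 0, "ay": 0, "az": 0}, {"jaw": -1, "tx": 0.3, "ty": 0, "tz": 0, "ax": 0, "ay": 0, "az": 0}, {"jaw": -1, "tx": 0.3, "ty": 0, "tz": 0, "ax": 0, "ay": 0, "az": 0}, {"jaw": -1, "tx": 0.12, "ty": 0, "tz": 0, "ax": 0, "ay": 0, "az": 0}, {"jaw": -1, "tx": 0.12, "ty": 0, "tz": 0, "ax": 0, "ay": 0, "az": 0}, {"jaw": -1, "tx": 0.12, "ty": 0, "tz": 0, "ax": 0, "ay": 0, "az": 0}, {"jaw": -1, "tx": 0.12, "ty": 0, "tz": 0, "ax": 0, "ay": 0, "az": 0}, {"jaw": -1, "tx": 0.12, "ty": 0, "tz": 0, "ax": 0, "ay": 0, "az": 0}, {"jaw": -1, "tx": 0.12, "ty": 0, "tz": 0, "ax": 0, "ay": 0, "az": 0}, {"jaw": -1, "tx": 0.12, "ty": 0, "tz": 0, "ax": 0, "ay": 0, "az": 0}, {"jaw": -1, "tx": 0.12, "ty": 0, "tz": 0, "ax": 0, "ay": 0, "az": 0}, {"jaw": -1, "tx": 0.12, "ty": 0, "tz": 0, "ax": 0, "ay": 0, "az": 0}, {"jaw": -1, "tx": 0.12, "ty": 0, "tz": 0, "ax": 0, "ay": 0, "az": 0}]}}

```text
time_s: 30.5
tcp_pos: [0.4172, -0.0928, 0.0629]
orientation: [-3.142, -0.0, 1.484]
force: [-0.8, 0.4, 0.3]
opening: 0.0004
grasp_force: 0.1
```

```bash
python3 d.py b -.072 .069 .062 85; python3 disc.py
```

```text
t 30.5 az_total 0.000 tx 8.15 ty -0.03 tz 0.04 [ 0.4172 -0.0928  0.0629] 85.02
disc_red bench mm [-71.9 -75. ] res px [ 0. -0.] [0.61]
disc_grey bench mm [  11.8 -142.3] res px [-0. -0.] [0.59]
disc_blue bench mm [  77.3 -109.4] res px [-0.6 -0.  -0.3 -0.5] [0.6, 0.92]
30.9
```

```bash
python3 -c "
from h import *
a=ctrl.read_camera('scene');cv2.imwrite('pics/s5.png',cv2.resize(a['pixels'][140:260,160:320],None,fx=4,fy=4,interpolation=2))"
```

```text
(no output)
```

View pics/s5.png

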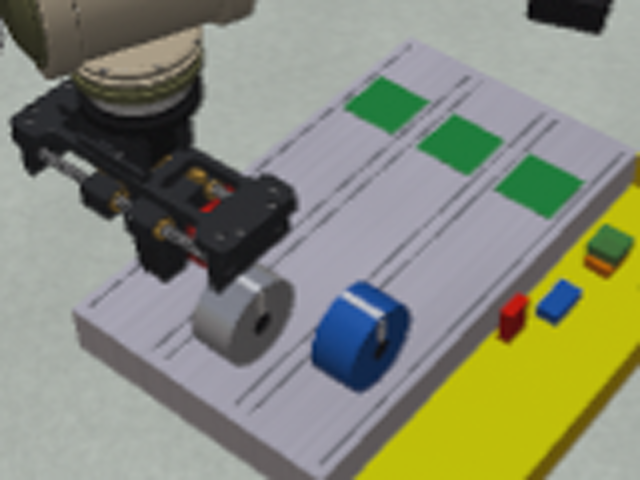

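The red disc is hidden behind the gripper (about 210,215). I'll roll it a bit further, stopping before halfway, to check that the stripe turns.

{"name": "carry_out", "arguments": {"rows": [{"jaw": -1, "tx": 0.12, "ty": 0, "tz": 0, "ax": 0, "ay": 0, "az": 0}, {"jaw": -1, "tx": 0.12, "ty": 0, "tz": 0, "ax": 0, "ay": 0, "az": 0}, {"jaw": -1, "tx": 0.12, "ty": 0, "tz": 0, "ax": 0, "ay": 0, "az": 0}, {"jaw": -1, "tx": 0.12, "ty": 0, "tz": 0, "ax": 0, "ay": 0, "az": 0}, {"jaw": -1, "tx": 0.12, "ty": 0, "tz": 0, "ax": 0, "ay": 0, "az": 0}, {"jaw": -1, "tx": 0.12, "ty": 0, "tz": 0, "ax": 0, "ay": 0, "az": 0}, {"jaw": -1, "tx": 0.12, "ty": 0, "tz": 0, "ax": 0, "ay": 0, "az": 0}, {"jaw": -1, "tx": 0.12, "ty": 0, "tz": 0, "ax": 0, "ay": 0, "az": 0}, {"jaw": -1, "tx": 0.12, "ty": 0, "tz": 0, "ax": 0, "ay": 0, "az": 0}, {"jaw": -1, "tx": 0.12, "ty": 0, "tz": 0, "ax": 0, "ay": 0, "az": 0}, {"jaw": -1, "tx": 0.12, "ty": 0, "tz": 0, "ax": 0, "ay": 0, "az": 0}, {"jaw": -1, "tx": 0.12, "ty": 0, "tz": 0, "ax": 0, "ay": 0, "az": 0}, {"jaw": -1, "tx": -0.3, "ty": 0, "tz": 0, "ax": 0, "ay": 0, "az": 0}, {"jaw": -1, "tx": -0.6, "ty": 0, "tz": 0, "ax": 0, "ay": 0, "az": 0}, {"jaw": -1, "tx": -0.6, "ty": 0, "tz": 0, "ax": 0, "ay": 0, "az": 0}, {"jaw": -1, "tx": -0.6, "ty": 0, "tz": 0, "ax": 0, "ay": 0, "az": 0}, {"jaw": -1, "tx": 0, "ty": 0, "tz": 0, "ax": 0, "ay": 0, "az": 0}]}}

```text
time_s: 32.65
tcp_pos: [0.4158, -0.111, 0.063]
orientation: [3.141, 0.0, 1.482]
force: [-0.8, -0.0, -0.2]
opening: 0.0006
grasp_force: 0.0
```

```bash
python3 d.py b -.072 .069 .062 85; python3 disc.py;python3 -c "
from h import *
a=ctrl.read_camera('scene')['pixels'][140:260,160:320];b=ctrl.read_camera('top')['pixels'][130:250,170:330]
cv2.imwrite('pics/s6.png',cv2.resize(np.hstack([a,b]),None,fx=2.5,fy=2.5,interpolation=2))"
```

```text
t 32.6 az_total -0.002 tx 8.88 ty -0.03 tz 0.04 [ 0.4158 -0.111   0.063 ] 84.91
disc_red bench mm [-78.  -42.8] res px [0. 0.] [0.81]
disc_grey bench mm [   8.8 -137. ] res px [ 0. -0.] [0.59]
disc_blue bench mm [  75.5 -103.5] res px [ 0.2 -0.9  0.7 -0.2] [0.78, 0.82]
33.05
```

View pics/s6.png

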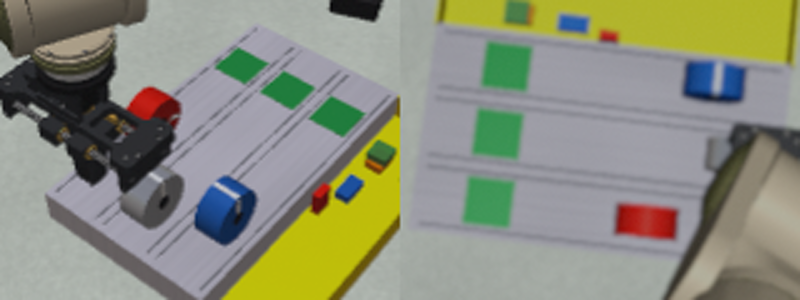

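Both panels show the red disc upright and its stripe turned away from the top (647,221), so it's rolling. I'll measure its position precisely by colour.

```bash
cat > blob.py <<'E'
# disc centre in bench frame from the colour blob in the top view (edges along the lane, silhouette fit)
import sys
from h import *
from scipy.optimize import least_squares
q=[.5,.0352,-.0878];c,s=np.cos(q[2]),np.sin(q[2])
t=np.linspace(0,2*np.pi,36,endpoint=False)
cyl=np.array([(e,.032*np.cos(k),.032*np.sin(k)) for e in(-.016,.016) for k in t])
lanes={"red":-.072,"grey":0,"blue":.072}
b=ctrl.read_camera("top");h=cv2.cvtColor(b["pixels"],cv2.COLOR_BGR2HSV)
def W(P): return np.c_[q[0]+c*P[:,0]-s*P[:,1],q[1]+s*P[:,0]+c*P[:,1],P[:,2]]
for n in sys.argv[1:]:
    H,S,V=h[...,0].astype(int),h[...,1].astype(int),h[...,2].astype(int)
    m={"red":((H<8)|(H>172))&(S>120)&(V>50),"blue":(H>98)&(H<128)&(S>110)&(V>40)}[n].astype(np.uint8)
    L=lanes[n];poly=W(np.array([(L-.04,-.2,.072),(L+.04,-.2,.072),(L+.04,.2,.072),(L-.04,.2,.072)]))
    k=np.zeros_like(m);cv2.fillPoly(k,[np.array([proj(b,w) for w in poly]).astype(np.int32)],1);m&=k
    m=cv2.morphologyEx(m,cv2.MORPH_CLOSE,np.ones((3,5),np.uint8))
    _,_,st,_=cv2.connectedComponentsWithStats(m);i=1+np.argmax(st[1:,4]);x,y,w,hh,A=st[i]
    def f(v):
        u=np.array([proj(b,z) for z in W(cyl+[v[0],v[1],.072])]);return (u.min(0)+u.max(0))/2-[x+w/2-.5,y+hh/2-.5]
    r=least_squares(f,[L,-.05]);u=np.array([proj(b,z) for z in W(cyl+[*r.x,.072])]);print(n,(r.x*1000).round(1),"seen",w,hh,"model",np.ptp(u,0).round(1),A)
E
python3 blob.py red blue
```

```text
red [-74.2 -52.5] seen 24 13 model [26.7 15.7] 271
blue [  75.  -105.4] seen 24 15 model [26.2 17.6] 316
```

{"name": "carry_out", "arguments": {"rows": [{"jaw": -1, "tx": 0.4, "ty": 0, "tz": 0, "ax": 0, "ay": 0, "az": 0}, {"jaw": -1, "tx": 0.4, "ty": 0, "tz": 0, "ax": 0, "ay": 0, "az": 0}, {"jaw": -1, "tx": 0.4, "ty": 0, "tz": 0, "ax": 0, "ay": 0, "az": 0}, {"jaw": -1, "tx": 0.4, "ty": 0, "tz": 0, "ax": 0, "ay": 0, "az": 0}, {"jaw": -1, "tx": 0.12, "ty": 0, "tz": 0, "ax": 0, "ay": 0, "az": 0}, {"jaw": -1, "tx": 0.12, "ty": 0, "tz": 0, "ax": 0, "ay": 0, "az": 0}, {"jaw": -1, "tx": 0.12, "ty": 0, "tz": 0, "ax": 0, "ay": 0, "az": 0}, {"jaw": -1, "tx": 0.12, "ty": 0, "tz": 0, "ax": 0, "ay": 0, "az": 0}, {"jaw": -1, "tx": 0.12, "ty": 0, "tz": 0, "ax": 0, "ay": 0, "az": 0}, {"jaw": -1, "tx": 0.12, "ty": 0, "tz": 0, "ax": 0, "ay": 0, "az": 0}, {"jaw": -1, "tx": 0.12, "ty": 0, "tz": 0, "ax": 0, "ay": 0, "az": 0}, {"jaw": -1, "tx": 0.12, "ty": 0, "tz": 0, "ax": 0, "ay": 0, "az": 0}, {"jaw": -1, "tx": 0.12, "ty": 0, "tz": 0, "ax": 0, "ay": 0, "az": 0}, {"jaw": -1, "tx": 0.12, "ty": 0, "tz": 0, "ax": 0, "ay": 0, "az": 0}, {"jaw": -1, "tx": 0.12, "ty": 0, "tz": 0, "ax": 0, "ay": 0, "az": 0}, {"jaw": -1, "tx": 0.12, "ty": 0, "tz": 0, "ax": 0, "ay": 0, "az": 0}, {"jaw": -1, "tx": 0.12, "ty": 0, "tz": 0, "ax": 0, "ay": 0, "az": 0}, {"jaw": -1, "tx": 0.12, "ty": 0, "tz": 0, "ax": 0, "ay": 0, "az": 0}, {"jaw": -1, "tx": 0.12, "ty": 0, "tz": 0, "ax": 0, "ay": 0, "az": 0}, {"jaw": -1, "tx": 0.12, "ty": 0, "tz": 0, "ax": 0, "ay": 0, "az": 0}]}}

```text
time_s: 35.2
tcp_pos: [0.4234, -0.0215, 0.063]
orientation: [3.142, -0.0, 1.484]
force: [-0.5, -0.1, -0.4]
opening: 0.0002
grasp_force: 0.0
```

```bash
python3 d.py b -.072 .063 .062 85; python3 blob.py red
```

```text
t 35.2 az_total 0.000 tx 5.05 ty -0.03 tz 0.04 [ 0.4234 -0.0215  0.063 ] 85.02Traceback (most recent call last):
  File "blob.py", line 17, in <module>
    _,_,st,_=cv2.connectedComponentsWithStats(m);i=1+np.argmax(st[1:,4]);x,y,w,hh,A=st[i]
                                                     ~~~~~~~~~^^^^^^^^^^
    return _wrapfunc(a, 'argmax', axis=axis, out=out, **kwds)
    return bound(*args, **kwds)
ValueError: attempt to get argmax of an empty sequence
```

{"name": "carry_out", "arguments": {"rows": [{"jaw": -1, "tx": 0.15, "ty": 0, "tz": 0, "ax": 0, "ay": 0, "az": 0}, {"jaw": -1, "tx": 0.15, "ty": 0, "tz": 0, "ax": 0, "ay": 0, "az": 0}, {"jaw": -1, "tx": 0.15, "ty": 0, "tz": 0, "ax": 0, "ay": 0, "az": 0}, {"jaw": -1, "tx": 0.15, "ty": 0, "tz": 0, "ax": 0, "ay": 0, "az": 0}, {"jaw": -1, "tx": 0.15, "ty": 0, "tz": 0, "ax": 0, "ay": 0, "az": 0}, {"jaw": -1, "tx": 0.15, "ty": 0, "tz": 0, "ax": 0, "ay": 0, "az": 0}, {"jaw": -1, "tx": 0.15, "ty": 0, "tz": 0, "ax": 0, "ay": 0, "az": 0}, {"jaw": -1, "tx": 0.15, "ty": 0, "tz": 0, "ax": 0, "ay": 0, "az": 0}, {"jaw": -1, "tx": 0.15, "ty": 0, "tz": 0, "ax": 0, "ay": 0, "az": 0}, {"jaw": -1, "tx": 0.15, "ty": 0, "tz": 0, "ax": 0, "ay": 0, "az": 0}, {"jaw": -1, "tx": 0.15, "ty": 0, "tz": 0, "ax": 0, "ay": 0, "az": 0}, {"jaw": -1, "tx": 0.15, "ty": 0, "tz": 0, "ax": 0, "ay": 0, "az": 0}, {"jaw": -1, "tx": 0.15, "ty": 0, "tz": 0, "ax": 0, "ay": 0, "az": 0}, {"jaw": -1, "tx": 0.15, "ty": 0, "tz": 0, "ax": 0, "ay": 0, "az": 0}, {"jaw": -1, "tx": 0.15, "ty": 0, "tz": 0, "ax": 0, "ay": 0, "az": 0}, {"jaw": -1, "tx": 0.15, "ty": 0, "tz": 0, "ax": 0, "ay": 0, "az": 0}, {"jaw": -1, "tx": 0.15, "ty": 0, "tz": 0, "ax": 0, "ay": 0, "az": 0}, {"jaw": -1, "tx": 0.15, "ty": 0, "tz": 0, "ax": 0, "ay": 0, "az": 0}, {"jaw": -1, "tx": 0.15, "ty": 0, "tz": 0, "ax": 0, "ay": 0, "az": 0}, {"jaw": -1, "tx": 0.15, "ty": 0, "tz": 0, "ax": 0, "ay": 0, "az": 0}]}}

```text
time_s: 37.25
tcp_pos: [0.4299, 0.0532, 0.063]
orientation: [3.142, 0.0, 1.484]
force: [0.1, 0.0, -0.4]
opening: 0.0005
grasp_force: 0.0
```

{"name": "carry_out", "arguments": {"rows": [{"jaw": -1, "tx": 0.15, "ty": 0, "tz": 0, "ax": 0, "ay": 0, "az": 0}, {"jaw": -1, "tx": 0.15, "ty": 0, "tz": 0, "ax": 0, "ay": 0, "az": 0}, {"jaw": -1, "tx": 0.15, "ty": 0, "tz": 0, "ax": 0, "ay": 0, "az": 0}, {"jaw": -1, "tx": 0.15, "ty": 0, "tz": 0, "ax": 0, "ay": 0, "az": 0}, {"jaw": -1, "tx": 0.15, "ty": 0, "tz": 0, "ax": 0, "ay": 0, "az": 0}, {"jaw": -1, "tx": 0.15, "ty": 0, "tz": 0, "ax": 0, "ay": 0, "az": 0}, {"jaw": -1, "tx": 0.15, "ty": 0, "tz": 0, "ax": 0, "ay": 0, "az": 0}, {"jaw": -1, "tx": 0.15, "ty": 0, "tz": 0, "ax": 0, "ay": 0, "az": 0}, {"jaw": -1, "tx": 0.12, "ty": 0, "tz": 0, "ax": 0, "ay": 0, "az": 0}, {"jaw": -1, "tx": 0.1, "ty": 0, "tz": 0, "ax": 0, "ay": 0, "az": 0}, {"jaw": -1, "tx": 0.08, "ty": 0, "tz": 0, "ax": 0, "ay": 0, "az": 0}, {"jaw": -1, "tx": 0.06, "ty": 0, "tz": 0, "ax": 0, "ay": 0, "az": 0}, {"jaw": -1, "tx": 0, "ty": 0, "tz": 0, "ax": 0, "ay": 0, "az": 0}, {"jaw": -1, "tx": -0.4, "ty": 0, "tz": 0, "ax": 0, "ay": 0, "az": 0}, {"jaw": -1, "tx": -0.6, "ty": 0, "tz": 0, "ax": 0, "ay": 0, "az": 0}, {"jaw": -1, "tx": -0.6, "ty": 0, "tz": 0, "ax": 0, "ay": 0, "az": 0}, {"jaw": -1, "tx": -0.6, "ty": 0, "tz": 0, "ax": 0, "ay": 0, "az": 0}, {"jaw": -1, "tx": -0.6, "ty": 0, "tz": 0, "ax": 0, "ay": 0, "az": 0}, {"jaw": -1, "tx": -0.6, "ty": 0, "tz": 0, "ax": 0, "ay": 0, "az": 0}, {"jaw": -1, "tx": 0, "ty": 0, "tz": 0, "ax": 0, "ay": 0, "az": 0}]}}

```text
time_s: 39.25
tcp_pos: [0.4258, 0.0055, 0.063]
orientation: [3.141, 0.0, 1.482]
force: [0.1, 1.6, -0.3]
opening: 0.0006
grasp_force: 0.0
```

```bash
python3 d.py b -.072 .063 .062 85; python3 disc.py; python3 blob.py blue red
```

```text
t 39.2 az_total -0.002 tx 3.96 ty -0.03 tz 0.04 [0.4258 0.0055 0.063 ] 84.89
disc_red bench mm [-73.4  93. ] res px [-0.8  3.4 -1.9  0.4] [0.62, 0.91]
disc_grey bench mm [   4.1 -134.5] res px [-0.6 -0.8  0.2 -0.8] [0.83, 0.6]
disc_blue bench mm [38.   2.5] res px [ 0. -0.] [0.66]
39.65
blue [  75.  -105.4] seen 24 15 model [26.2 17.6] 316
red [-74.5  93.8] seen 24 14 model [27.1 15.9] 255
```

{"name": "carry_out", "arguments": {"rows": [{"jaw": -1, "tx": 0.4, "ty": 0, "tz": 0, "ax": 0, "ay": 0, "az": 0}, {"jaw": -1, "tx": 0.4, "ty": 0, "tz": 0, "ax": 0, "ay": 0, "az": 0}, {"jaw": -1, "tx": 0.4, "ty": 0, "tz": 0, "ax": 0, "ay": 0, "az": 0}, {"jaw": -1, "tx": 0.4, "ty": 0, "tz": 0, "ax": 0, "ay": 0, "az": 0}, {"jaw": -1, "tx": 0.4, "ty": 0, "tz": 0, "ax": 0, "ay": 0, "az": 0}, {"jaw": -1, "tx": 0.4, "ty": 0, "tz": 0, "ax": 0, "ay": 0, "az": 0}, {"jaw": -1, "tx": 0.4, "ty": 0, "tz": 0, "ax": 0, "ay": 0, "az": 0}, {"jaw": -1, "tx": 0.12, "ty": 0, "tz": 0, "ax": 0, "ay": 0, "az": 0}, {"jaw": -1, "tx": 0.12, "ty": 0, "tz": 0, "ax": 0, "ay": 0, "az": 0}, {"jaw": -1, "tx": 0.12, "ty": 0, "tz": 0, "ax": 0, "ay": 0, "az": 0}, {"jaw": -1, "tx": 0.12, "ty": 0, "tz": 0, "ax": 0, "ay": 0, "az": 0}, {"jaw": -1, "tx": 0.12, "ty": 0, "tz": 0, "ax": 0, "ay": 0, "az": 0}, {"jaw": -1, "tx": 0.12, "ty": 0, "tz": 0, "ax": 0, "ay": 0, "az": 0}, {"jaw": -1, "tx": 0.12, "ty": 0, "tz": 0, "ax": 0, "ay": 0, "az": 0}, {"jaw": -1, "tx": 0.12, "ty": 0, "tz": 0, "ax": 0, "ay": 0, "az": 0}, {"jaw": -1, "tx": 0.12, "ty": 0, "tz": 0, "ax": 0, "ay": 0, "az": 0}, {"jaw": -1, "tx": 0.1, "ty": 0, "tz": 0, "ax": 0, "ay": 0, "az": 0}, {"jaw": -1, "tx": 0.06, "ty": 0, "tz": 0, "ax": 0, "ay": 0, "az": 0}, {"jaw": -1, "tx": 0, "ty": 0, "tz": 0, "ax": 0, "ay": 0, "az": 0}]}}

```text
time_s: 41.6
tcp_pos: [0.4347, 0.1079, 0.063]
orientation: [-3.142, -0.0, 1.484]
force: [0.2, -0.4, -0.2]
opening: 0.0003
grasp_force: 0.0
```

```bash
python3 d.py b -.072 .067 .062 85
```

```text
t 41.6 az_total 0.001 tx 0.01 ty -0.02 tz 0.04 [0.4347 0.1079 0.063 ] 85.04
```

{"name": "carry_out", "arguments": {"rows": [{"jaw": -1, "tx": -0.3, "ty": 0, "tz": 0, "ax": 0, "ay": 0, "az": 0}, {"jaw": -1, "tx": -0.6, "ty": 0, "tz": 0, "ax": 0, "ay": 0, "az": 0}, {"jaw": -1, "tx": -0.6, "ty": 0, "tz": 0, "ax": 0, "ay": 0, "az": 0}, {"jaw": -1, "tx": -0.6, "ty": 0, "tz": 0, "ax": 0, "ay": 0, "az": 0}, {"jaw": -1, "tx": -0.6, "ty": 0, "tz": 0, "ax": 0, "ay": 0, "az": 0}, {"jaw": -1, "tx": -0.6, "ty": 0, "tz": 0, "ax": 0, "ay": 0, "az": 0}, {"jaw": -1, "tx": 0, "ty": 0, "tz": 0, "ax": 0, "ay": 0, "az": 0}]}}

```text
time_s: 42.3
tcp_pos: [0.4274, 0.0241, 0.063]
orientation: [3.142, 0.0, 1.482]
force: [-0.5, 0.3, -0.2]
opening: 0.0005
grasp_force: 0.0
```

```bash
python3 d.py b 0 -.182 .18 85; python3 disc.py; python3 blob.py red
```

```text
t 42.3 az_total -0.002 tx -6.58 ty 2.85 tz -4.68 [0.4274 0.0241 0.063 ] 84.89
disc_red bench mm [-74.9 112.3] res px [-1.2  4.  -2.3  0.2] [0.56, 0.66]
disc_grey bench mm [   2.7 -129.8] res px [-2.1 -2.   0.1 -2.5] [0.61, 0.89]
disc_blue bench mm [  72.1 -102.9] res px [ 0.5 -2.1  1.7 -0.4] [0.79, 0.95]
42.7
red [-75.  108.8] seen 26 13 model [27.1 15.9] 278
```

{"name": "carry_out", "arguments": {"rows": [{"jaw": -1, "tx": 0, "ty": 0, "tz": -0.8, "ax": 0, "ay": 0, "az": 0}, {"jaw": -1, "tx": 0, "ty": 0, "tz": -0.8, "ax": 0, "ay": 0, "az": 0}, {"jaw": -1, "tx": 0, "ty": 0, "tz": -0.8, "ax": 0, "ay": 0, "az": 0}, {"jaw": -1, "tx": 0, "ty": 0, "tz": -0.8, "ax": 0, "ay": 0, "az": 0}, {"jaw": -1, "tx": -0.7, "ty": 0.3, "tz": -0.5, "ax": 0, "ay": 0, "az": 0}, {"jaw": -1, "tx": -0.7, "ty": 0.3, "tz": 0, "ax": 0, "ay": 0, "az": 0}, {"jaw": -1, "tx": -0.7, "ty": 0.3, "tz": 0, "ax": 0, "ay": 0, "az": 0}, {"jaw": -1, "tx": -0.7, "ty": 0.3, "tz": 0, "ax": 0, "ay": 0, "az": 0}, {"jaw": -1, "tx": -0.7, "ty": 0.3, "tz": 0, "ax": 0, "ay": 0, "az": 0}, {"jaw": -1, "tx": -0.7, "ty": 0.3, "tz": 0, "ax": 0, "ay": 0, "az": 0}, {"jaw": -1, "tx": -0.7, "ty": 0.3, "tz": 0, "ax": 0, "ay": 0, "az": 0}, {"jaw": -1, "tx": -0.7, "ty": 0.3, "tz": 0, "ax": 0, "ay": 0, "az": 0}, {"jaw": -1, "tx": -0.7, "ty": 0.3, "tz": 0, "ax": 0, "ay": 0, "az": 0}, {"jaw": -1, "tx": -0.7, "ty": 0.2, "tz": 0, "ax": 0, "ay": 0, "az": 0}, {"jaw": -1, "tx": 0, "ty": 0, "tz": 0, "ax": 0, "ay": 0, "az": 0}]}}

```text
time_s: 44.25
tcp_pos: [0.4848, -0.157, 0.1553]
orientation: [3.141, 0.0, 1.482]
force: [-0.2, -0.0, 1.2]
opening: 0.0007
grasp_force: 0.0
```

```bash
python3 d.py b .002 -.197 .062 85; python3 disc.py
```

```text
t 44.2 az_total -0.001 tx -0.17 ty 0.01 tz 3.73 [ 0.4848 -0.157   0.1553] 84.92
disc_red bench mm [-72.9 109.3] res px [-1.1  2.2 -1.4 -0.2] [0.82, 0.83]
disc_grey bench mm [   5.8 -138.2] res px [ 0.3 -3.2  2.2 -1. ] [0.95, 0.87]
disc_blue bench mm [  76.5 -103.8] res px [-1.6 -1.3  0.  -2. ] [0.82, 0.6]
44.65
```

{"name": "carry_out", "arguments": {"rows": [{"jaw": -1, "tx": -0.15, "ty": 0.03, "tz": 0.55, "ax": 0, "ay": 0, "az": 0}, {"jaw": -1, "tx": 0, "ty": 0, "tz": 0.55, "ax": 0, "ay": 0, "az": 0}, {"jaw": -1, "tx": 0, "ty": 0, "tz": 0.55, "ax": 0, "ay": 0, "az": 0}, {"jaw": -1, "tx": 0, "ty": 0, "tz": 0.55, "ax": 0, "ay": 0, "az": 0}, {"jaw": -1, "tx": 0, "ty": 0, "tz": 0.55, "ax": 0, "ay": 0, "az": 0}, {"jaw": -1, "tx": 0, "ty": 0, "tz": 0.55, "ax": 0, "ay": 0, "az": 0}, {"jaw": -1, "tx": 0, "ty": 0, "tz": 0.4, "ax": 0, "ay": 0, "az": 0}, {"jaw": -1, "tx": 0, "ty": 0, "tz": 0, "ax": 0, "ay": 0, "az": 0}, {"jaw": -1, "tx": 0.2, "ty": 0, "tz": 0, "ax": 0, "ay": 0, "az": 0}, {"jaw": -1, "tx": 0.12, "ty": 0, "tz": 0, "ax": 0, "ay": 0, "az": 0}, {"jaw": -1, "tx": 0.12, "ty": 0, "tz": 0, "ax": 0, "ay": 0, "az": 0}, {"jaw": -1, "tx": 0.12, "ty": 0, "tz": 0, "ax": 0, "ay": 0, "az": 0}, {"jaw": -1, "tx": 0.12, "ty": 0, "tz": 0, "ax": 0, "ay": 0, "az": 0}, {"jaw": -1, "tx": 0.12, "ty": 0, "tz": 0, "ax": 0, "ay": 0, "az": 0}, {"jaw": -1, "tx": 0.12, "ty": 0, "tz": 0, "ax": 0, "ay": 0, "az": 0}, {"jaw": -1, "tx": 0.12, "ty": 0, "tz": 0, "ax": 0, "ay": 0, "az": 0}, {"jaw": -1, "tx": 0.12, "ty": 0, "tz": 0, "ax": 0, "ay": 0, "az": 0}, {"jaw": -1, "tx": 0.12, "ty": 0, "tz": 0, "ax": 0, "ay": 0, "az": 0}, {"jaw": -1, "tx": 0.12, "ty": 0, "tz": 0, "ax": 0, "ay": 0, "az": 0}, {"jaw": -1, "tx": 0.12, "ty": 0, "tz": 0, "ax": 0, "ay": 0, "az": 0}]}}

```text
time_s: 46.65
tcp_pos: [0.4883, -0.1208, 0.0629]
orientation: [-3.142, -0.0, 1.484]
force: [-0.4, -0.1, 0.4]
opening: 0.0005
grasp_force: 0.0
```

{"name": "carry_out", "arguments": {"rows": [{"jaw": -1, "tx": 0.12, "ty": 0, "tz": 0, "ax": 0, "ay": 0, "az": 0}, {"jaw": -1, "tx": 0.12, "ty": 0, "tz": 0, "ax": 0, "ay": 0, "az": 0}, {"jaw": -1, "tx": 0.12, "ty": 0, "tz": 0, "ax": 0, "ay": 0, "az": 0}, {"jaw": -1, "tx": 0.12, "ty": 0, "tz": 0, "ax": 0, "ay": 0, "az": 0}, {"jaw": -1, "tx": 0.12, "ty": 0, "tz": 0, "ax": 0, "ay": 0, "az": 0}, {"jaw": -1, "tx": 0.12, "ty": 0, "tz": 0, "ax": 0, "ay": 0, "az": 0}, {"jaw": -1, "tx": 0.12, "ty": 0, "tz": 0, "ax": 0, "ay": 0, "az": 0}, {"jaw": -1, "tx": 0.12, "ty": 0, "tz": 0, "ax": 0, "ay": 0, "az": 0}, {"jaw": -1, "tx": 0.12, "ty": 0, "tz": 0, "ax": 0, "ay": 0, "az": 0}, {"jaw": -1, "tx": 0.12, "ty": 0, "tz": 0, "ax": 0, "ay": 0, "az": 0}, {"jaw": -1, "tx": 0.12, "ty": 0, "tz": 0, "ax": 0, "ay": 0, "az": 0}, {"jaw": -1, "tx": 0.12, "ty": 0, "tz": 0, "ax": 0, "ay": 0, "az": 0}, {"jaw": -1, "tx": 0.12, "ty": 0, "tz": 0, "ax": 0, "ay": 0, "az": 0}]}}

```text
time_s: 47.95
tcp_pos: [0.4917, -0.0819, 0.063]
orientation: [3.142, -0.0, 1.484]
force: [0.2, -1.0, 0.5]
opening: 0.0006
grasp_force: 0.0
```

```bash
python3 d.py b 0 .067 .062 85; python3 disc.py;python3 -c "
from h import *
a=ctrl.read_camera('scene')['pixels'][140:260,160:320];b=ctrl.read_camera('top')['pixels'][130:250,170:330]
cv2.imwrite('pics/s7.png',cv2.resize(np.hstack([a,b]),None,fx=2.5,fy=2.5,interpolation=2))"
```

```text
t 48.0 az_total 0.000 tx 7.38 ty -0.08 tz 0.04 [ 0.4917 -0.0819  0.063 ] 85.02
disc_red bench mm [-71.4 105.6] res px [-1.1  0.5 -0.7 -0.6] [0.59, 0.56]
disc_grey bench mm [  3.2 -58.7] res px [ 1.7 -7.6  5.3 -1.5] [0.6, 0.46]
disc_blue bench mm [  82.9 -111.8] res px [0. 0.] [0.8]
48.35
```

View pics/s7.png

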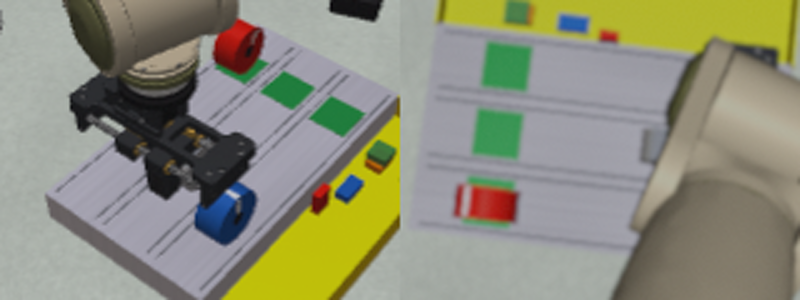

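The red disc stands on its square (488,203). The grey disc is mostly hidden, with its leading edge at (645,145). I'll check that it's turning before it reaches halfway.

{"name": "carry_out", "arguments": {"rows": [{"jaw": -1, "tx": 0.12, "ty": 0, "tz": 0, "ax": 0, "ay": 0, "az": 0}, {"jaw": -1, "tx": 0.12, "ty": 0, "tz": 0, "ax": 0, "ay": 0, "az": 0}, {"jaw": -1, "tx": 0.12, "ty": 0, "tz": 0, "ax": 0, "ay": 0, "az": 0}, {"jaw": -1, "tx": 0.12, "ty": 0, "tz": 0, "ax": 0, "ay": 0, "az": 0}, {"jaw": -1, "tx": 0.12, "ty": 0, "tz": 0, "ax": 0, "ay": 0, "az": 0}, {"jaw": -1, "tx": 0.12, "ty": 0, "tz": 0, "ax": 0, "ay": 0, "az": 0}, {"jaw": -1, "tx": 0.12, "ty": 0, "tz": 0, "ax": 0, "ay": 0, "az": 0}, {"jaw": -1, "tx": -0.3, "ty": 0, "tz": 0, "ax": 0, "ay": 0, "az": 0}, {"jaw": -1, "tx": -0.6, "ty": 0, "tz": 0, "ax": 0, "ay": 0, "az": 0}, {"jaw": -1, "tx": -0.6, "ty": 0, "tz": 0, "ax": 0, "ay": 0, "az": 0}, {"jaw": -1, "tx": -0.6, "ty": 0, "tz": 0, "ax": 0, "ay": 0, "az": 0}, {"jaw": -1, "tx": -0.6, "ty": 0, "tz": 0, "ax": 0, "ay": 0, "az": 0}, {"jaw": -1, "tx": 0, "ty": 0, "tz": 0, "ax": 0, "ay": 0, "az": 0}]}}

```text
time_s: 49.75
tcp_pos: [0.4875, -0.1307, 0.063]
orientation: [3.141, 0.0, 1.481]
force: [-0.1, -0.4, -0.2]
opening: 0.0005
grasp_force: 0.0
```

```bash
python3 d.py b 0 .067 .062 85; python3 disc.py;python3 -c "
from h import *
a=ctrl.read_camera('scene')['pixels'][140:260,160:320];b=ctrl.read_camera('top')['pixels'][130:250,170:330]
cv2.imwrite('pics/s8.png',cv2.resize(np.hstack([a,b]),None,fx=2.5,fy=2.5,interpolation=2))"
```

```text
t 49.8 az_total -0.002 tx 9.33 ty -0.08 tz 0.04 [ 0.4875 -0.1307  0.063 ] 84.87
disc_red bench mm [-70.6 103.7] res px [-1.4  1.5 -1.3 -0.6] [0.64, 0.68]
disc_grey bench mm [  4.3 -46.6] res px [-0.6 -1.4  0.5 -1. ] [0.53, 0.7]
disc_blue bench mm [  74.3 -104.9] res px [-0.1 -1.   0.6 -0.5] [0.75, 0.56]
50.15
```

View pics/s8.png

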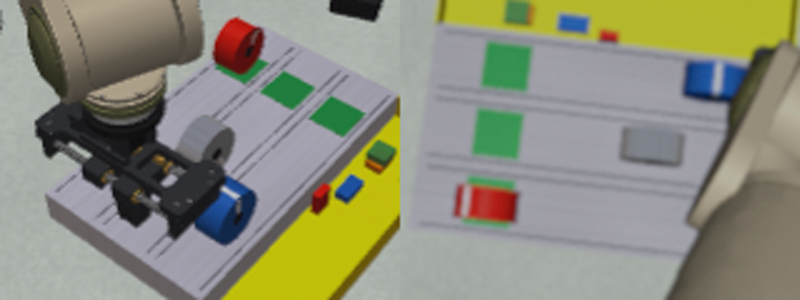

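The grey disc rolled (stripe no longer on top, 652,145). I'll roll it the rest of the way.

{"name": "carry_out", "arguments": {"rows": [{"jaw": -1, "tx": 0.5, "ty": 0, "tz": 0, "ax": 0, "ay": 0, "az": 0}, {"jaw": -1, "tx": 0.5, "ty": 0, "tz": 0, "ax": 0, "ay": 0, "az": 0}, {"jaw": -1, "tx": 0.5, "ty": 0, "tz": 0, "ax": 0, "ay": 0, "az": 0}, {"jaw": -1, "tx": 0.5, "ty": 0, "tz": 0, "ax": 0, "ay": 0, "az": 0}, {"jaw": -1, "tx": 0.3, "ty": 0, "tz": 0, "ax": 0, "ay": 0, "az": 0}, {"jaw": -1, "tx": 0.15, "ty": 0, "tz": 0, "ax": 0, "ay": 0, "az": 0}, {"jaw": -1, "tx": 0.15, "ty": 0, "tz": 0, "ax": 0, "ay": 0, "az": 0}, {"jaw": -1, "tx": 0.15, "ty": 0, "tz": 0, "ax": 0, "ay": 0, "az": 0}, {"jaw": -1, "tx": 0.15, "ty": 0, "tz": 0, "ax": 0, "ay": 0, "az": 0}, {"jaw": -1, "tx": 0.15, "ty": 0, "tz": 0, "ax": 0, "ay": 0, "az": 0}, {"jaw": -1, "tx": 0.15, "ty": 0, "tz": 0, "ax": 0, "ay": 0, "az": 0}, {"jaw": -1, "tx": 0.15, "ty": 0, "tz": 0, "ax": 0, "ay": 0, "az": 0}, {"jaw": -1, "tx": 0.15, "ty": 0, "tz": 0, "ax": 0, "ay": 0, "az": 0}, {"jaw": -1, "tx": 0.15, "ty": 0, "tz": 0, "ax": 0, "ay": 0, "az": 0}, {"jaw": -1, "tx": 0.15, "ty": 0, "tz": 0, "ax": 0, "ay": 0, "az": 0}, {"jaw": -1, "tx": 0.15, "ty": 0, "tz": 0, "ax": 0, "ay": 0, "az": 0}, {"jaw": -1, "tx": 0.15, "ty": 0, "tz": 0, "ax": 0, "ay": 0, "az": 0}, {"jaw": -1, "tx": 0.15, "ty": 0, "tz": 0, "ax": 0, "ay": 0, "az": 0}, {"jaw": -1, "tx": 0.15, "ty": 0, "tz": 0, "ax": 0, "ay": 0, "az": 0}, {"jaw": -1, "tx": 0.15, "ty": 0, "tz": 0, "ax": 0, "ay": 0, "az": 0}]}}

```text
time_s: 52.25
tcp_pos: [0.4975, -0.0149, 0.063]
orientation: [-3.142, -0.0, 1.484]
force: [-0.1, -0.2, 0.8]
opening: 0.0004
grasp_force: 0.0
```

{"name": "carry_out", "arguments": {"rows": [{"jaw": -1, "tx": 0.15, "ty": 0, "tz": 0, "ax": 0, "ay": 0, "az": 0}, {"jaw": -1, "tx": 0.15, "ty": 0, "tz": 0, "ax": 0, "ay": 0, "az": 0}, {"jaw": -1, "tx": 0.15, "ty": 0, "tz": 0, "ax": 0, "ay": 0, "az": 0}, {"jaw": -1, "tx": 0.15, "ty": 0, "tz": 0, "ax": 0, "ay": 0, "az": 0}, {"jaw": -1, "tx": 0.15, "ty": 0, "tz": 0, "ax": 0, "ay": 0, "az": 0}, {"jaw": -1, "tx": 0.15, "ty": 0, "tz": 0, "ax": 0, "ay": 0, "az": 0}, {"jaw": -1, "tx": 0.15, "ty": 0, "tz": 0, "ax": 0, "ay": 0, "az": 0}, {"jaw": -1, "tx": 0.15, "ty": 0, "tz": 0, "ax": 0, "ay": 0, "az": 0}, {"jaw": -1, "tx": 0.15, "ty": 0, "tz": 0, "ax": 0, "ay": 0, "az": 0}, {"jaw": -1, "tx": 0.15, "ty": 0, "tz": 0, "ax": 0, "ay": 0, "az": 0}, {"jaw": -1, "tx": 0.15, "ty": 0, "tz": 0, "ax": 0, "ay": 0, "az": 0}, {"jaw": -1, "tx": 0.15, "ty": 0, "tz": 0, "ax": 0, "ay": 0, "az": 0}, {"jaw": -1, "tx": 0.15, "ty": 0, "tz": 0, "ax": 0, "ay": 0, "az": 0}, {"jaw": -1, "tx": 0.15, "ty": 0, "tz": 0, "ax": 0, "ay": 0, "az": 0}, {"jaw": -1, "tx": 0.15, "ty": 0, "tz": 0, "ax": 0, "ay": 0, "az": 0}, {"jaw": -1, "tx": 0.15, "ty": 0, "tz": 0, "ax": 0, "ay": 0, "az": 0}, {"jaw": -1, "tx": 0.15, "ty": 0, "tz": 0, "ax": 0, "ay": 0, "az": 0}, {"jaw": -1, "tx": 0.15, "ty": 0, "tz": 0, "ax": 0, "ay": 0, "az": 0}, {"jaw": -1, "tx": 0.15, "ty": 0, "tz": 0, "ax": 0, "ay": 0, "az": 0}, {"jaw": -1, "tx": 0.15, "ty": 0, "tz": 0, "ax": 0, "ay": 0, "az": 0}]}}

```text
time_s: 54.25
tcp_pos: [0.504, 0.0598, 0.063]
orientation: [-3.142, 0.0, 1.484]
force: [0.7, 0.4, 0.6]
opening: 0.0006
grasp_force: 0.0
```

```bash
python3 d.py b 0 .065 .062 85
```

```text
t 54.2 az_total 0.000 tx 1.60 ty -0.07 tz 0.04 [0.504  0.0598 0.063 ] 85.02
```

Finish grey, then back away and lift.

{"name": "carry_out", "arguments": {"rows": [{"jaw": -1, "tx": 0.15, "ty": 0, "tz": 0, "ax": 0, "ay": 0, "az": 0}, {"jaw": -1, "tx": 0.15, "ty": 0, "tz": 0, "ax": 0, "ay": 0, "az": 0}, {"jaw": -1, "tx": 0.15, "ty": 0, "tz": 0, "ax": 0, "ay": 0, "az": 0}, {"jaw": -1, "tx": 0.15, "ty": 0, "tz": 0, "ax": 0, "ay": 0, "az": 0}, {"jaw": -1, "tx": 0.15, "ty": 0, "tz": 0, "ax": 0, "ay": 0, "az": 0}, {"jaw": -1, "tx": 0.15, "ty": 0, "tz": 0, "ax": 0, "ay": 0, "az": 0}, {"jaw": -1, "tx": 0.15, "ty": 0, "tz": 0, "ax": 0, "ay": 0, "az": 0}, {"jaw": -1, "tx": 0.12, "ty": 0, "tz": 0, "ax": 0, "ay": 0, "az": 0}, {"jaw": -1, "tx": 0.1, "ty": 0, "tz": 0, "ax": 0, "ay": 0, "az": 0}, {"jaw": -1, "tx": 0.08, "ty": 0, "tz": 0, "ax": 0, "ay": 0, "az": 0}, {"jaw": -1, "tx": 0.05, "ty": 0, "tz": 0, "ax": 0, "ay": 0, "az": 0}, {"jaw": -1, "tx": 0, "ty": 0, "tz": 0, "ax": 0, "ay": 0, "az": 0}, {"jaw": -1, "tx": -0.3, "ty": 0, "tz": 0, "ax": 0, "ay": 0, "az": 0}, {"jaw": -1, "tx": -0.6, "ty": 0, "tz": 0, "ax": 0, "ay": 0, "az": 0}, {"jaw": -1, "tx": -0.6, "ty": 0, "tz": 0, "ax": 0, "ay": 0, "az": 0}, {"jaw": -1, "tx": -0.6, "ty": 0, "tz": 0, "ax": 0, "ay": 0, "az": 0}, {"jaw": -1, "tx": -0.6, "ty": 0, "tz": 0, "ax": 0, "ay": 0, "az": 0}, {"jaw": -1, "tx": 0, "ty": 0, "tz": 0, "ax": 0, "ay": 0, "az": 0}]}}

```text
time_s: 56.05
tcp_pos: [0.5011, 0.0255, 0.063]
orientation: [3.142, 0.0, 1.482]
force: [0.8, -0.1, 0.2]
opening: 0.0006
grasp_force: 0.0
```

```bash
python3 d.py b 0.073 -.168 .18 85; python3 disc.py
```

```text
t 56.0 az_total -0.002 tx -6.34 ty 2.84 tz -4.68 [0.5011 0.0255 0.063 ] 84.9
disc_red bench mm [-75.1 114.7] res px [0. 0.] [0.68]
disc_grey bench mm [  4.  114.4] res px [-1.2 -1.9  0.4 -1.5] [0.61, 0.64]
disc_blue bench mm [  76.2 -112.8] res px [-0.3  0.8 -0.7  0.1] [0.77, 0.77]
56.45
```

{"name": "carry_out", "arguments": {"rows": [{"jaw": -1, "tx": 0, "ty": 0, "tz": -0.8, "ax": 0, "ay": 0, "az": 0}, {"jaw": -1, "tx": 0, "ty": 0, "tz": -0.8, "ax": 0, "ay": 0, "az": 0}, {"jaw": -1, "tx": 0, "ty": 0, "tz": -0.8, "ax": 0, "ay": 0, "az": 0}, {"jaw": -1, "tx": 0, "ty": 0, "tz": -0.8, "ax": 0, "ay": 0, "az": 0}, {"jaw": -1, "tx": -0.7, "ty": 0.3, "tz": -0.5, "ax": 0, "ay": 0, "az": 0}, {"jaw": -1, "tx": -0.7, "ty": 0.3, "tz": 0, "ax": 0, "ay": 0, "az": 0}, {"jaw": -1, "tx": -0.7, "ty": 0.3, "tz": 0, "ax": 0, "ay": 0, "az": 0}, {"jaw": -1, "tx": -0.7, "ty": 0.3, "tz": 0, "ax": 0, "ay": 0, "az": 0}, {"jaw": -1, "tx": -0.7, "ty": 0.3, "tz": 0, "ax": 0, "ay": 0, "az": 0}, {"jaw": -1, "tx": -0.7, "ty": 0.3, "tz": 0, "ax": 0, "ay": 0, "az": 0}, {"jaw": -1, "tx": -0.7, "ty": 0.3, "tz": 0, "ax": 0, "ay": 0, "az": 0}, {"jaw": -1, "tx": -0.7, "ty": 0.3, "tz": 0, "ax": 0, "ay": 0, "az": 0}, {"jaw": -1, "tx": -0.7, "ty": 0.3, "tz": 0, "ax": 0, "ay": 0, "az": 0}, {"jaw": -1, "tx": -0.3, "ty": 0.2, "tz": 0, "ax": 0, "ay": 0, "az": 0}, {"jaw": -1, "tx": 0, "ty": 0, "tz": 0, "ax": 0, "ay": 0, "az": 0}]}}

```text
time_s: 57.95
tcp_pos: [0.5594, -0.1445, 0.1552]
orientation: [-3.142, -0.0, 1.483]
force: [0.6, 0.3, 0.3]
opening: 0.0006
grasp_force: 0.0
```

```bash
python3 d.py b .073 -.172 .062 85; python3 disc.py
```

```text
t 58.0 az_total -0.001 tx 0.07 ty -0.08 tz 3.73 [ 0.5594 -0.1445  0.1552] 84.95
disc_red bench mm [-75.  102.4] res px [0. 0.] [0.91]
disc_grey bench mm [  1.2 107.3] res px [-1.2 -3.3  1.1 -1.9] [0.57, 0.79]
disc_blue bench mm [  73.9 -107.3] res px [ 1.  -3.2  2.7 -0.5] [0.68, 0.74]
58.35
```

{"name": "carry_out", "arguments": {"rows": [{"jaw": -1, "tx": 0, "ty": -0.06, "tz": 0.55, "ax": 0, "ay": 0, "az": 0}, {"jaw": -1, "tx": 0, "ty": 0, "tz": 0.55, "ax": 0, "ay": 0, "az": 0}, {"jaw": -1, "tx": 0, "ty": 0, "tz": 0.55, "ax": 0, "ay": 0, "az": 0}, {"jaw": -1, "tx": 0, "ty": 0, "tz": 0.55, "ax": 0, "ay": 0, "az": 0}, {"jaw": -1, "tx": 0, "ty": 0, "tz": 0.55, "ax": 0, "ay": 0, "az": 0}, {"jaw": -1, "tx": 0, "ty": 0, "tz": 0.55, "ax": 0, "ay": 0, "az": 0}, {"jaw": -1, "tx": 0, "ty": 0, "tz": 0.4, "ax": 0, "ay": 0, "az": 0}, {"jaw": -1, "tx": 0, "ty": 0, "tz": 0, "ax": 0, "ay": 0, "az": 0}, {"jaw": -1, "tx": 0.3, "ty": 0, "tz": 0, "ax": 0, "ay": 0, "az": 0}, {"jaw": -1, "tx": 0.3, "ty": 0, "tz": 0, "ax": 0, "ay": 0, "az": 0}]}}

```text
time_s: 59.35
tcp_pos: [0.5593, -0.128, 0.0636]
orientation: [3.14, 0.0, 1.484]
force: [0.2, -0.5, -0.6]
opening: 0.0005
grasp_force: 0.0
```

{"name": "carry_out", "arguments": {"rows": [{"jaw": -1, "tx": 0.12, "ty": 0, "tz": 0, "ax": 0, "ay": 0, "az": 0}, {"jaw": -1, "tx": 0.12, "ty": 0, "tz": 0, "ax": 0, "ay": 0, "az": 0}, {"jaw": -1, "tx": 0.12, "ty": 0, "tz": 0, "ax": 0, "ay": 0, "az": 0}, {"jaw": -1, "tx": 0.12, "ty": 0, "tz": 0, "ax": 0, "ay": 0, "az": 0}, {"jaw": -1, "tx": 0.12, "ty": 0, "tz": 0, "ax": 0, "ay": 0, "az": 0}, {"jaw": -1, "tx": 0.12, "ty": 0, "tz": 0, "ax": 0, "ay": 0, "az": 0}, {"jaw": -1, "tx": 0.12, "ty": 0, "tz": 0, "ax": 0, "ay": 0, "az": 0}, {"jaw": -1, "tx": 0.12, "ty": 0, "tz": 0, "ax": 0, "ay": 0, "az": 0}, {"jaw": -1, "tx": 0.12, "ty": 0, "tz": 0, "ax": 0, "ay": 0, "az": 0}, {"jaw": -1, "tx": 0.12, "ty": 0, "tz": 0, "ax": 0, "ay": 0, "az": 0}, {"jaw": -1, "tx": 0.12, "ty": 0, "tz": 0, "ax": 0, "ay": 0, "az": 0}, {"jaw": -1, "tx": 0.12, "ty": 0, "tz": 0, "ax": 0, "ay": 0, "az": 0}, {"jaw": -1, "tx": 0.12, "ty": 0, "tz": 0, "ax": 0, "ay": 0, "az": 0}, {"jaw": -1, "tx": 0.12, "ty": 0, "tz": 0, "ax": 0, "ay": 0, "az": 0}, {"jaw": -1, "tx": 0.12, "ty": 0, "tz": 0, "ax": 0, "ay": 0, "az": 0}, {"jaw": -1, "tx": 0.12, "ty": 0, "tz": 0, "ax": 0, "ay": 0, "az": 0}, {"jaw": -1, "tx": 0.12, "ty": 0, "tz": 0, "ax": 0, "ay": 0, "az": 0}, {"jaw": -1, "tx": 0.12, "ty": 0, "tz": 0, "ax": 0, "ay": 0, "az": 0}]}}

```text
time_s: 61.15
tcp_pos: [0.5636, -0.0744, 0.063]
orientation: [3.142, -0.0, 1.484]
force: [-0.9, 0.7, -0.6]
opening: 0.0006
grasp_force: 0.0
```

```bash
python3 d.py b .073 .065 .062 85; python3 disc.py;python3 -c "
from h import *
a=ctrl.read_camera('scene')['pixels'][140:260,160:320];b=ctrl.read_camera('top')['pixels'][130:250,170:330]
cv2.imwrite('pics/s9.png',cv2.resize(np.hstack([a,b]),None,fx=2.5,fy=2.5,interpolation=2))"
```

```text
t 61.1 az_total 0.000 tx 6.74 ty 0.00 tz 0.04 [ 0.5636 -0.0744  0.063 ] 85.03
disc_red bench mm [-72.3 102.7] res px [-0.  0.] [0.88]
disc_grey bench mm [  6.7 106.7] res px [-3.  -2.1 -0.2 -2.9] [0.63, 0.93]
disc_blue bench mm [ 68.7 -27.2] res px [  3.2 -19.9  13.4  -4.9] [0.33, 0.26]
61.55
```

View pics/s9.png

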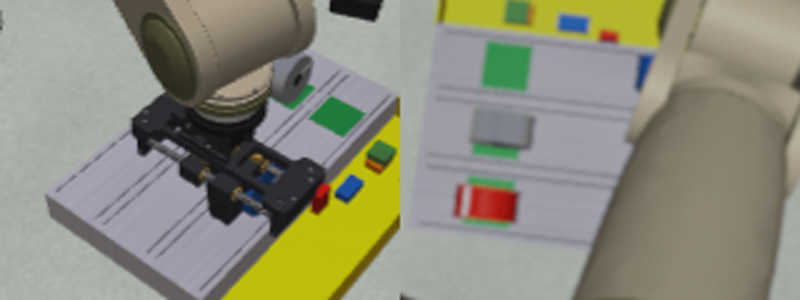

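Grey stands at its square (503,128) and red at (486,203). Blue is hidden under the gripper. I'll back off and check its stripe numerically.

{"name": "carry_out", "arguments": {"rows": [{"jaw": -1, "tx": -0.3, "ty": 0, "tz": 0, "ax": 0, "ay": 0, "az": 0}, {"jaw": -1, "tx": -0.6, "ty": 0, "tz": 0, "ax": 0, "ay": 0, "az": 0}, {"jaw": -1, "tx": -0.6, "ty": 0, "tz": 0, "ax": 0, "ay": 0, "az": 0}, {"jaw": -1, "tx": -0.6, "ty": 0, "tz": 0, "ax": 0, "ay": 0, "az": 0}, {"jaw": -1, "tx": -0.6, "ty": 0, "tz": 0, "ax": 0, "ay": 0, "az": 0}, {"jaw": -1, "tx": 0, "ty": 0, "tz": 0, "ax": 0, "ay": 0, "az": 0}]}}

```text
time_s: 62.25
tcp_pos: [0.5575, -0.1442, 0.063]
orientation: [3.141, 0.0, 1.481]
force: [0.2, 0.0, -0.9]
opening: 0.0005
grasp_force: 0.0
```

```bash
python3 d.py b .073 .065 .062 85; python3 disc.py;python3 -c "
from h import *
q=[.5,.0352,-.0878];c,s=np.cos(q[2]),np.sin(q[2])
b=ctrl.read_camera('top');h=cv2.cvtColor(b['pixels'],cv2.COLOR_BGR2HSV)
for y in range(-110,10,5):
    x,yy=.073,y/1000;u=proj(b,[q[0]+c*x-s*yy,q[1]+s*x+c*yy,.1]).round().astype(int);print(y,h[u[1],u[0]])
"
```

```text
t 62.2 az_total -0.002 tx 9.55 ty 0.00 tz 0.04 [ 0.5575 -0.1442  0.063 ] 84.88
disc_red bench mm [-70.  105.3] res px [0. 0.] [0.62]
disc_grey bench mm [  5.7 105.3] res px [-1.7 -0.6 -0.4 -1.4] [0.9, 0.91]
disc_blue bench mm [ 72.1 -50.6] res px [-0.5 -1.4  0.6 -1. ] [0.82, 0.81]
62.65
-110 [123  14 164]
-105 [123  14 162]
-100 [123  14 163]
-95 [120  14 163]
-90 [123  14 163]
-85 [118  29 141]
-80 [110 194 121]
-75 [107 209 140]
-70 [107 206 151]
-65 [107 208 158]
-60 [107 198 165]
-55 [107 190 169]
-50 [107 196 165]
-45 [107 204 159]
-40 [107 209 151]
-35 [108 209 143]
-30 [108 217 127]
-25 [113  88 119]
-20 [120  14 160]
-15 [120  14 165]
-10 [123  14 165]
-5 [120  14 166]
0 [120  14 165]
5 [120  14 165]
```

{"name": "carry_out", "arguments": {"rows": [{"jaw": -1, "tx": 0.5, "ty": 0, "tz": 0, "ax": 0, "ay": 0, "az": 0}, {"jaw": -1, "tx": 0.5, "ty": 0, "tz": 0, "ax": 0, "ay": 0, "az": 0}, {"jaw": -1, "tx": 0.5, "ty": 0, "tz": 0, "ax": 0, "ay": 0, "az": 0}, {"jaw": -1, "tx": 0.5, "ty": 0, "tz": 0, "ax": 0, "ay": 0, "az": 0}, {"jaw": -1, "tx": 0.5, "ty": 0, "tz": 0, "ax": 0, "ay": 0, "az": 0}, {"jaw": -1, "tx": 0.15, "ty": 0, "tz": 0, "ax": 0, "ay": 0, "az": 0}, {"jaw": -1, "tx": 0.15, "ty": 0, "tz": 0, "ax": 0, "ay": 0, "az": 0}, {"jaw": -1, "tx": 0.15, "ty": 0, "tz": 0, "ax": 0, "ay": 0, "az": 0}, {"jaw": -1, "tx": 0.15, "ty": 0, "tz": 0, "ax": 0, "ay": 0, "az": 0}, {"jaw": -1, "tx": 0.15, "ty": 0, "tz": 0, "ax": 0, "ay": 0, "az": 0}, {"jaw": -1, "tx": 0.15, "ty": 0, "tz": 0, "ax": 0, "ay": 0, "az": 0}, {"jaw": -1, "tx": 0.15, "ty": 0, "tz": 0, "ax": 0, "ay": 0, "az": 0}, {"jaw": -1, "tx": 0.15, "ty": 0, "tz": 0, "ax": 0, "ay": 0, "az": 0}, {"jaw": -1, "tx": 0.15, "ty": 0, "tz": 0, "ax": 0, "ay": 0, "az": 0}, {"jaw": -1, "tx": 0.15, "ty": 0, "tz": 0, "ax": 0, "ay": 0, "az": 0}, {"jaw": -1, "tx": 0.15, "ty": 0, "tz": 0, "ax": 0, "ay": 0, "az": 0}, {"jaw": -1, "tx": 0.15, "ty": 0, "tz": 0, "ax": 0, "ay": 0, "az": 0}, {"jaw": -1, "tx": 0.15, "ty": 0, "tz": 0, "ax": 0, "ay": 0, "az": 0}, {"jaw": -1, "tx": 0.15, "ty": 0, "tz": 0, "ax": 0, "ay": 0, "az": 0}, {"jaw": -1, "tx": 0.15, "ty": 0, "tz": 0, "ax": 0, "ay": 0, "az": 0}]}}

```text
time_s: 64.7
tcp_pos: [0.5681, -0.0233, 0.063]
orientation: [-3.142, -0.0, 1.484]
force: [-0.3, -0.6, 0.2]
opening: 0.0002
grasp_force: 0.0
```

{"name": "carry_out", "arguments": {"rows": [{"jaw": -1, "tx": 0.15, "ty": 0, "tz": 0, "ax": 0, "ay": 0, "az": 0}, {"jaw": -1, "tx": 0.15, "ty": 0, "tz": 0, "ax": 0, "ay": 0, "az": 0}, {"jaw": -1, "tx": 0.15, "ty": 0, "tz": 0, "ax": 0, "ay": 0, "az": 0}, {"jaw": -1, "tx": 0.15, "ty": 0, "tz": 0, "ax": 0, "ay": 0, "az": 0}, {"jaw": -1, "tx": 0.15, "ty": 0, "tz": 0, "ax": 0, "ay": 0, "az": 0}, {"jaw": -1, "tx": 0.15, "ty": 0, "tz": 0, "ax": 0, "ay": 0, "az": 0}, {"jaw": -1, "tx": 0.15, "ty": 0, "tz": 0, "ax": 0, "ay": 0, "az": 0}, {"jaw": -1, "tx": 0.15, "ty": 0, "tz": 0, "ax": 0, "ay": 0, "az": 0}, {"jaw": -1, "tx": 0.15, "ty": 0, "tz": 0, "ax": 0, "ay": 0, "az": 0}, {"jaw": -1, "tx": 0.15, "ty": 0, "tz": 0, "ax": 0, "ay": 0, "az": 0}, {"jaw": -1, "tx": 0.15, "ty": 0, "tz": 0, "ax": 0, "ay": 0, "az": 0}, {"jaw": -1, "tx": 0.15, "ty": 0, "tz": 0, "ax": 0, "ay": 0, "az": 0}, {"jaw": -1, "tx": 0.15, "ty": 0, "tz": 0, "ax": 0, "ay": 0, "az": 0}, {"jaw": -1, "tx": 0.15, "ty": 0, "tz": 0, "ax": 0, "ay": 0, "az": 0}, {"jaw": -1, "tx": 0.15, "ty": 0, "tz": 0, "ax": 0, "ay": 0, "az": 0}, {"jaw": -1, "tx": 0.15, "ty": 0, "tz": 0, "ax": 0, "ay": 0, "az": 0}, {"jaw": -1, "tx": 0.15, "ty": 0, "tz": 0, "ax": 0, "ay": 0, "az": 0}, {"jaw": -1, "tx": 0.15, "ty": 0, "tz": 0, "ax": 0, "ay": 0, "az": 0}, {"jaw": -1, "tx": 0.15, "ty": 0, "tz": 0, "ax": 0, "ay": 0, "az": 0}, {"jaw": -1, "tx": 0.15, "ty": 0, "tz": 0, "ax": 0, "ay": 0, "az": 0}]}}

```text
time_s: 66.7
tcp_pos: [0.5745, 0.0515, 0.063]
orientation: [-3.142, -0.0, 1.484]
force: [-0.3, -0.1, 0.3]
opening: 0.0005
grasp_force: 0.0
```

```bash
python3 d.py b .073 .064 .062 85
```

```text
t 66.7 az_total 0.000 tx 1.65 ty 0.01 tz 0.04 [0.5745 0.0515 0.063 ] 85.03
```

{"name": "carry_out", "arguments": {"rows": [{"jaw": -1, "tx": 0.15, "ty": 0, "tz": 0, "ax": 0, "ay": 0, "az": 0}, {"jaw": -1, "tx": 0.15, "ty": 0, "tz": 0, "ax": 0, "ay": 0, "az": 0}, {"jaw": -1, "tx": 0.15, "ty": 0, "tz": 0, "ax": 0, "ay": 0, "az": 0}, {"jaw": -1, "tx": 0.15, "ty": 0, "tz": 0, "ax": 0, "ay": 0, "az": 0}, {"jaw": -1, "tx": 0.15, "ty": 0, "tz": 0, "ax": 0, "ay": 0, "az": 0}, {"jaw": -1, "tx": 0.15, "ty": 0, "tz": 0, "ax": 0, "ay": 0, "az": 0}, {"jaw": -1, "tx": 0.15, "ty": 0, "tz": 0, "ax": 0, "ay": 0, "az": 0}, {"jaw": -1, "tx": 0.15, "ty": 0, "tz": 0, "ax": 0, "ay": 0, "az": 0}, {"jaw": -1, "tx": 0.12, "ty": 0, "tz": 0, "ax": 0, "ay": 0, "az": 0}, {"jaw": -1, "tx": 0.1, "ty": 0, "tz": 0, "ax": 0, "ay": 0, "az": 0}, {"jaw": -1, "tx": 0.08, "ty": 0, "tz": 0, "ax": 0, "ay": 0, "az": 0}, {"jaw": -1, "tx": 0.05, "ty": 0, "tz": 0, "ax": 0, "ay": 0, "az": 0}, {"jaw": -1, "tx": 0, "ty": 0, "tz": 0, "ax": 0, "ay": 0, "az": 0}, {"jaw": -1, "tx": -0.3, "ty": 0, "tz": 0, "ax": 0, "ay": 0, "az": 0}, {"jaw": -1, "tx": -0.6, "ty": 0, "tz": 0, "ax": 0, "ay": 0, "az": 0}, {"jaw": -1, "tx": -0.6, "ty": 0, "tz": 0, "ax": 0, "ay": 0, "az": 0}, {"jaw": -1, "tx": -0.6, "ty": 0, "tz": 0, "ax": 0, "ay": 0, "az": 0}, {"jaw": -1, "tx": -0.6, "ty": 0, "tz": -0.3, "ax": 0, "ay": 0, "az": 0}, {"jaw": -1, "tx": -0.6, "ty": 0, "tz": -0.6, "ax": 0, "ay": 0, "az": 0}, {"jaw": -1, "tx": -0.6, "ty": 0, "tz": -0.6, "ax": 0, "ay": 0, "az": 0}]}}

```text
time_s: 68.7
tcp_pos: [0.5695, -0.0089, 0.102]
orientation: [3.141, 0.0, 1.484]
force: [0.1, -0.0, -0.2]
opening: 0.0004
grasp_force: 0.0
```

{"name": "carry_out", "arguments": {"rows": [{"jaw": -1, "tx": -0.6, "ty": 0, "tz": -0.6, "ax": 0, "ay": 0, "az": 0}, {"jaw": -1, "tx": -0.6, "ty": -0.3, "tz": -0.6, "ax": 0, "ay": 0, "az": 0}, {"jaw": -1, "tx": -0.6, "ty": -0.6, "tz": -0.6, "ax": 0, "ay": 0, "az": 0}, {"jaw": -1, "tx": -0.6, "ty": -0.6, "tz": -0.6, "ax": 0, "ay": 0, "az": 0}, {"jaw": -1, "tx": -0.6, "ty": -0.6, "tz": -0.6, "ax": 0, "ay": 0, "az": 0}, {"jaw": -1, "tx": -0.6, "ty": -0.6, "tz": -0.6, "ax": 0, "ay": 0, "az": 0}, {"jaw": -1, "tx": -0.6, "ty": -0.6, "tz": 0, "ax": 0, "ay": 0, "az": 0}, {"jaw": -1, "tx": -0.6, "ty": -0.6, "tz": 0, "ax": 0, "ay": 0, "az": 0}, {"jaw": -1, "tx": -0.6, "ty": -0.6, "tz": 0, "ax": 0, "ay": 0, "az": 0}, {"jaw": -1, "tx": 0, "ty": 0, "tz": 0, "ax": 0, "ay": 0, "az": 0}]}}

```text
time_s: 69.7
tcp_pos: [0.4445, -0.1337, 0.1918]
orientation: [3.14, 0.001, 1.482]
force: [0.3, -0.2, 0.6]
opening: 0.0005
grasp_force: 0.0
```

```bash
for i in 1 2 3; do python3 disc.py; done; python3 blob.py red blue; python3 -c "
from h import *
a=ctrl.read_camera('scene')['pixels'][110:350,90:370];b=ctrl.read_camera('top')['pixels'][90:240,170:440]
a=cv2.resize(a,None,fx=1.9,fy=1.9,interpolation=2);b=cv2.resize(b,(a.shape[1]//1,int(150*a.shape[1]/270)),interpolation=2)
a=cv2.resize(a,(400,343));b=cv2.resize(b,(400,222))
cv2.imwrite('pics/s10.png',np.vstack([a,b]))"
```

```text
disc_red bench mm [-70.9 105.9] res px [ 0.7  1.1 -0.2  0.8] [0.65, 0.6]
disc_grey bench mm [  2.5 106.8] res px [-1.1 -2.7  0.8 -1.7] [0.61, 0.93]
disc_blue bench mm [ 72.6 105.7] res px [-0.8 -0.7  0.  -0.8] [0.65, 0.63]
70.1
disc_red bench mm [-72.7 107.3] res px [-0.6 -0.7  0.1 -0.6] [0.54, 0.91]
disc_grey bench mm [  3.8 105.3] res px [-0.9 -0.4 -0.2 -0.8] [0.86, 0.87]
disc_blue bench mm [ 71.6 109.7] res px [-0.7 -0.5 -0.  -0.7] [0.66, 0.6]
70.5
disc_red bench mm [-75.5 104.7] res px [ 0.1 -1.1  0.5 -0.2] [0.7, 0.52]
disc_grey bench mm [  3.8 103.9] res px [-2.3 -1.  -0.4 -2. ] [0.63, 0.72]
disc_blue bench mm [ 76.4 107.7] res px [-0.6  0.7 -0.6 -0.3] [0.62, 0.75]
70.9
red [-75.1 110.1] seen 25 13 model [27.1 15.9] 272
blue [ 75.2 105. ] seen 24 16 model [26.6 18.1] 324
```

View pics/s10.png

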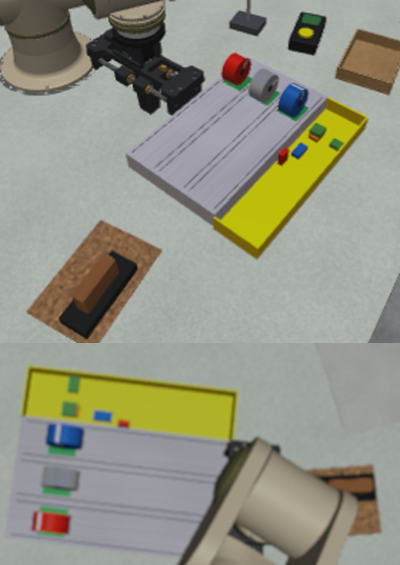

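The discs stand on all three squares and the chips are in the tray. The scraper (100,290) looks shifted toward the mat's tray side, possibly knocked, so I'll clear the arm and measure it.

{"name": "carry_out", "arguments": {"rows": [{"jaw": -1, "tx": 0.6, "ty": -0.5, "tz": -0.3, "ax": 0, "ay": 0, "az": 0}, {"jaw": -1, "tx": 0.6, "ty": -0.5, "tz": -0.3, "ax": 0, "ay": 0, "az": 0}, {"jaw": -1, "tx": 0.6, "ty": -0.5, "tz": -0.3, "ax": 0, "ay": 0, "az": 0}, {"jaw": -1, "tx": 0.6, "ty": -0.5, "tz": -0.3, "ax": 0, "ay": 0, "az": 0}, {"jaw": -1, "tx": 0.6, "ty": 0, "tz": 0, "ax": 0, "ay": 0, "az": 0}, {"jaw": -1, "tx": 0.6, "ty": 0, "tz": 0, "ax": 0, "ay": 0, "az": 0}, {"jaw": -1, "tx": 0, "ty": 0, "tz": 0, "ax": 0, "ay": 0, "az": 0}]}}

```text
time_s: 71.75
tcp_pos: [0.4036, -0.0372, 0.2206]
orientation: [3.141, -0.0, 1.486]
force: [0.3, 0.3, -0.8]
opening: 0.0007
grasp_force: 0.0
```

```bash
python3 -c "
from h import *
a=ctrl.read_camera('scene')['pixels'][260:360,100:210];b=ctrl.read_camera('top')['pixels'][160:240,345:435]
f=lambda i,s:cv2.resize(i,None,fx=s,fy=s,interpolation=2)
c=np.zeros((400,800,3),np.uint8);c[:320,:360]=f(b,4);c[:400,360:800]=f(a,4);cv2.imwrite('pics/sc2.png',c)"
```

```text
(no output)
```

View pics/sc2.png

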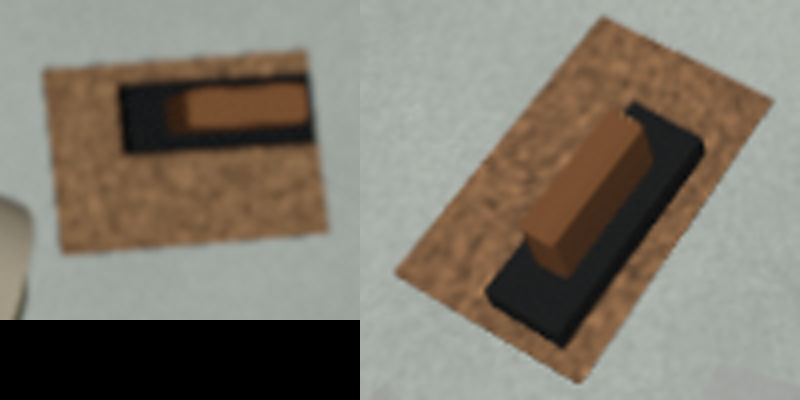

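The scraper was knocked aside: the grip top is now at (188-309, 84-130) in the left panel, close to the mat's far-right corner. I'll measure it.

```bash
python3 - <<'E'
import re
s=open('g.py').read()
i=s.index("sc=[");j=s.index("dim=[")
s=s[:i]+'''sc=[(b,T,188,89,1,1,0),(b,T,307,84,1,-1,0),(b,T,309,123,-1,-1,0),(b,T,188,130,-1,1,0),
(a,S,642,125,1,1,0),(a,S,612,109,-1,1,0),(a,S,553,245,1,-1,0),(a,S,525,228,-1,-1,0),
(b,T,120,87,1,1,1),(b,T,126,153,-1,1,1),(a,S,488,292,-1,-1,1),(a,S,562,337,1,-1,1),(a,S,703,145,1,1,1)]
'''+s[j:]
s+='''
x=fit(sc);m=[.4884,-.3494,.0993];c,n=np.cos(m[2]),np.sin(m[2]);d=x[:2]-m[:2];print("in mat mm",1000*(c*d[0]+n*d[1]),1000*(-n*d[0]+c*d[1]))
'''
open('g2.py','w').write(s)
E
python3 g2.py
```

```text
scraper
[ 0.5131 -0.3665  0.0945 -0.0007] 5.414165289448755 2.324997912049298 [-1.4  0.2 -1.3 -0.6 -0.8 -1.2 -0.4 -0.9  0.8  0.  -0.4 -0.6 -0.2  1.
 -2.3 -0.  -0.1 -1.4  0.3  0.4 -0.9  0.4 -0.9  0.2 -0.5 -1.6]
mat
[ 0.4884 -0.3494  0.0993  0.0012] 5.687976772648156 1.2805001151550641 [-1.1 -1.1  0.2 -0.9 -0.3  0.2 -1.3  0.1 -0.6 -0.3 -0.1 -0.2 -0.3  0.4
 -0.8  0.4]
71.95 [ 0.4037 -0.0387  0.2204] [-3.1414  0.0001  1.4834]
[ 0.5131 -0.3665  0.0945 -0.0007] 5.414165289448755 2.324997912049298 [-1.4  0.2 -1.3 -0.6 -0.8 -1.2 -0.4 -0.9  0.8  0.  -0.4 -0.6 -0.2  1.
 -2.3 -0.  -0.1 -1.4  0.3  0.4 -0.9  0.4 -0.9  0.2 -0.5 -1.6]
in mat mm 22.863975246623937 -19.51094444174855
```

The scraper is 23 mm and 20 mm off the mat's centre, still inside the limits (45 and 60 mm), and it's upright and fully on the mat. I'm leaving it there and handing in.

```bash
python3 -c "
from station import ctrl
print(ctrl.close_job())"
```

```text
the job is handed in; nothing more can be done
None
```

Job handed in at about 72 s (no verdict was returned): all five offcuts are in the tray, all three discs stand within about 8 mm of their square centres, and the scraper, knocked aside after I put it back, is still upright on its mat within limits.

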